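Stand up and square a slipped row of plates

TASK

The four aluminium plates in the rack have slipped and lean on the backstop. Push the row upright and tight against the backstop, square it so that every plate's edge is flush with the side fence, and finish with the loose aluminium keeper block standing on the rack's base, long side across, tight against the front of the row so that it cannot slip again. Leave the other things where they are.

Things in the scene. Friction and masses are not known exactly. Their poses are not given: they have to be found in the camera images.
- rack_corner (a point): Inner corner of the fixed grey rack, where the backstop's front face (x = 0, rack space at negative x), the side fence's inner face (y = 0) and the base's top (z = 0) meet; x points into the backstop (to the robot's left), y away from the fence (to the robot), z up. Base 6 mm thick, from x -190 to 0, y -10 to 110 mm. Backstop 110 mm high. Fence at the far side, 45 mm high, 6 mm thick, from x -96 mm to the backstop.
- rack_bar (a point): Middle of the rack's carrying bar, a dark round bar 10 mm thick and 90 mm long along y, fixed 180 mm above the base, 55 mm in front of the backstop's face; from its ends arms run back and down to the backstop's top. It keeps a vertical gripper off the row; a tool tilted about 45 degrees, fingers forward and down, passes below it. Axes as rack_corner.
- plate1_mid (a point): Centre of plate 1, counted from the backstop. Four equal loose aluminium plates, 8 mm thick (own x), 60 wide (y), 80 high (z), 100 g, at first leaning parallel, face to face, 23 degrees from vertical: tops to the backstop, feet out to the right, each 1 to 13 mm off the fence. They slide if pushed at the foot. Home in rack_corner axes: x -4, y 30, z 40 mm.
- plate2_mid (a point): Centre of plate 2, counted from the backstop. Four equal loose aluminium plates, 8 mm thick (own x), 60 wide (y), 80 high (z), 100 g, at first leaning parallel, face to face, 23 degrees from vertical: tops to the backstop, feet out to the right, each 1 to 13 mm off the fence. They slide if pushed at the foot. Home in rack_corner axes: x -12, y 30, z 40 mm.
- plate3_mid (a point): Centre of plate 3, counted from the backstop. Four equal loose aluminium plates, 8 mm thick (own x), 60 wide (y), 80 high (z), 100 g, at first leaning parallel, face to face, 23 degrees from vertical: tops to the backstop, feet out to the right, each 1 to 13 mm off the fence. They slide if pushed at the foot. Home in rack_corner axes: x -20, y 30, z 40 mm.
- plate4_mid (a point): Centre of plate 4, counted from the backstop. Four equal loose aluminium plates, 8 mm thick (own x), 60 wide (y), 80 high (z), 100 g, at first leaning parallel, face to face, 23 degrees from vertical: tops to the backstop, feet out to the right, each 1 to 13 mm off the fence. They slide if pushed at the foot. Home in rack_corner axes: x -28, y 30, z 40 mm.
- keeper_mid (a point): Centre of the keeper, a plain loose aluminium block 32 mm thick (own x), 60 mm long (own y), 28 mm high (own z), about 150 g, two dark dimples on top. It starts upright on the worktop right of the rack; grip it across its thickness from above. It slides when pushed low; pushing the row home with it takes about 8 N. Final place of its centre in rack_corner axes: x -48, y about 30, z 14 mm.
- heat_sink: Bystander: black finned heat sink, 25x42x20 mm, beyond the keeper to the right; origin at the middle of its underside.
- capacitor: Bystander: upright blue cylinder, diameter 25 mm, 44 mm high, left of the rack; origin at the middle of its underside.
Not all that is in view belongs to the job. Leave any green look-alike of the part that bears plate4_mid alone.

How it is judged:
By the outcome, as a careful person would: the job done as asked, in the order asked, and still so for the second after the job is handed in, with the robot touching nothing.
It also fails if it takes over 72 s, if anything falls off the work surface, if the arm or the gripper's body presses on something with over 40 N, if the wrist force passes 120 N, or if a joint passes its speed limit or range.

ROBOT

A 6-joint arm with a two-finger parallel gripper is mounted at the origin on a cart in front of the work surface, level with it; the furniture and walls round the work are solid. World frame = base frame: x ahead of the robot, y to its left, z up, the work surface at z = 0. Lengths are in mm, angles in rad, forces in N, time in s.
With the tool pointing down it reaches from about 400 to 925 mm from the base axis. Payload 12.5 kg.
Tool frame: the origin (TCP) lies where the fingers leave the gripper's body, on its centre line; the fingertips stand 78 mm ahead of it and the grasp point (between the pads) lies 59 mm ahead of it; z points along the fingers, y is the direction in which the jaws open and shut (so a half turn about z gives the same grasp; the last joint's range is limited). The gripper opens to 95 mm and grips with 3 to 60 N. Pads are 20 mm wide; open, the fingers measure 119 mm over their backs; the gripper's body (75 mm by 180 mm) begins 59 mm behind the grasp point.
Start: joints at [-1.258, 0.491, 1.559, -0, 1.092, -0.106], TCP at [254.187, -570.988, 292.261] pointing down, gripper open.
Joint ranges: [-3.1, 3.1], [-0.84, 2.19], [0.05, 2.79], [-1.13, 4.28], [0.06, 2.93], [-2.69, 2.69]. Speed limits (rad/s): [2.22, 2.22, 2.79, 3.14, 3.14, 3.14].

INTERFACE

Orientations are given as [roll, pitch, yaw] about the fixed x, y, z axes, in that order (R = Rz(yaw) Ry(pitch) Rx(roll)).
In Python, from cell import env, viewer, ticket, search_frame gives the robot as it stands.
- The arm moves only by the shell command python3 -m inch 'ROWS'. ROWS is a JSON object of lists of equal length, an entry for each row: "hand": the opening, from 0 (shut) to 1 (fully open); "delta_pos": the shift along the tool's x, y, z in cm, a list of three; "turn": the turn about the tool's z in rad. A call has 1 to 20 rows; each row shifts and turns the commanded pose from where the row before left it, along the tool's axes as they then stand; what a row does not reach is not made up. A row lasts 1/10 s, in which the tool goes at most 50 mm and 8.59 degrees, less where a joint would pass 70% of its speed; a pose out of reach is approached as far as the arm can. A call is refused whole if a number of a shift passes 5 or a number of a turn 0.15, either way. A call with a gripper value outside its range is refused whole. The fingers move at their own pace and stop on an object; the grip force is fixed at half the most. Time passes only in rows, so rows that do not move let the fingers close. It gives the time, the measured TCP pose, the force and the opening at its end, in the units of the state.
- env.state(): the state, without advancing time (a new reading comes with each control period).
- viewer.read_camera(name): name is "side" or "top" or "wrist"; returns (picture, depth): 420x560x3 uint8, blue, green, red; 420x560 float32, mm along the optical axis (not along the pixel's ray), 0 where there is no reading.
- viewer.get_calibration(name): a dict with "fx", "fy", "cx", "cy" (pixels), "T" (4x4, takes a point from camera to world coordinates). Camera axes: x right, y down, z forward; pixel columns grow to the right and rows downward; lengths in mm; the calibration is good to about 2 mm. A picture is of the moment at which its call begins: read the wrist's pose just before it. get_calibration takes no time and is no camera call; for the wrist camera it gives the pose at the moment of the call.
- ticket.job_done(): hands the job in, once; it reports no verdict.
Trained networks look in the newest picture that a camera, given by its name, has taken for a name from the list of things; names that differ only in an ending like _2 or _b are one class to them, and where a whole thing is asked for, a point or a joint stands for the part that bears it (a point fixed in the world has none). Each returns a list of dicts, best first, with "p" (0 to 1); they miss things now and then, are a little off and sometimes report something else, mostly with a low value. They report only what shows in the picture. A call takes as long as a camera call. They do not tell look-alikes from the thing itself.
- search_frame(camera, label): "centre" ([column, row] in pixels, amid what is visible of it).
The state is a dict: "t": time; "joints": joint angles; "qvel": joint speeds; "tau": joint torques, N m; "eef_pos": TCP position; "tcp_rot": TCP orientation; "ft_force": force on the tool from outside, world axes, zero at the start; "moment": the same for the moment, N m; "opening": opening from 0.0 (shut) to 1.0 (fully open).
Only numpy, scipy, OpenCV 4.12 (cv2) and the standard library are available. Lean on these libraries where they do the work, as an engineer would, in place of code of your own. Each camera call takes 0.05 s, during which the arm holds its last target.

## Working session

There is one attempt and no reset: what is moved stays moved. The work goes in short steps, Python scripts to look and compute and a shell command to move; the robot and the scene stay as the last step left them, time stands still between calls to the robot, and variables do not carry over. Pictures are saved under pics/ and viewed, and the job is handed in when it is done.

```bash
ls; mkdir -p pics
cat > h.py <<'E'
import numpy as np, cv2
from cell import env, viewer, ticket, search_frame
from scipy.spatial.transform import Rotation as R
def px2w(cal,d,u,v):
    z=float(d[int(round(v)),int(round(u))])
    return w(cal,u,v,z)
def w(cal,u,v,z):
    p=np.array([(u-cal['cx'])/cal['fx']*z,(v-cal['cy'])/cal['fy']*z,z,1.])
    return (np.array(cal['T'])@p)[:3]
def proj(cal,P):
    p=np.linalg.inv(np.array(cal['T']))@np.r_[P,1.]
    return np.array([cal['cx']+cal['fx']*p[0]/p[2],cal['cy']+cal['fy']*p[1]/p[2]])
def cloud(cal,d):
    v,u=np.indices(d.shape)
    p=np.stack([(u-cal['cx'])/cal['fx']*d,(v-cal['cy'])/cal['fy']*d,d,np.ones_like(d)],-1)
    P=p@np.array(cal['T']).T
    P=P[...,:3]; P[d<=0]=np.nan
    return P
E
python3 - <<'E'
from h import *
np.set_printoptions(precision=3,suppress=True)
s=env.state(); print({k:np.round(v,3) for k,v in s.items()})
names=['rack_corner','rack_bar','plate1_mid','plate2_mid','plate3_mid','plate4_mid','keeper_mid','heat_sink','capacitor']
for c in ['side','top','wrist']:
    cal=viewer.get_calibration(c); im,d=viewer.read_camera(c)
    cv2.imwrite(f'pics/{c}0.png',im); np.savez(f'{c}0.npz',im=im,d=d,**cal)
    print(c,cal)
for c in ['side','top']:
    for n in names:
        r=search_frame(c,n); print(c,n,[(np.round(x['centre'],1),round(x['p'],2)) for x in r[:4]])
print(env.state()['t'])
E
```

```text
pics
{'t': np.float64(0.0), 'joints': array([-1.258,  0.492,  1.559,  0.   ,  1.092, -0.106]), 'qvel': array([-0.   , -0.002,  0.002, -0.001, -0.001, -0.   ]), 'tau': array([  0.   , -61.266, -25.819,   0.069,   0.048,  -0.   ]), 'eef_pos': array([ 254.13 , -570.827,  291.652]), 'tcp_rot': array([-3.14 , -0.   ,  0.419]), 'ft_force': array([ 0.365, -0.462,  0.532]), 'moment': array([-0.03 , -0.059, -0.067]), 'opening': np.float64(0.999)}
side {'fx': 455.11572230525155, 'fy': 455.11572230525155, 'cx': 280.4745384763231, 'cy': 211.46701707940767, 'T': array([[ -0.857,  -0.264,   0.442,  44.31 ],
       [ -0.515,   0.43 ,  -0.742, 624.701],
       [  0.006,  -0.863,  -0.505, 641.67 ],
       [  0.   ,   0.   ,   0.   ,   1.   ]])}
top {'fx': 482.4769278716567, 'fy': 482.4769278716567, 'cx': 280.23294255290403, 'cy': 205.32301601209915, 'T': array([[   0.021,   -0.99 ,    0.136,  356.886],
       [  -1.   ,   -0.018,    0.025, -126.577],
       [  -0.022,   -0.137,   -0.99 , 1079.94 ],
       [   0.   ,    0.   ,    0.   ,    1.   ]])}
wrist {'fx': 376.054249991508, 'fy': 376.05424999150
[... 506 characters left out ...]
ray([329.8, 209.1]), 0.85), (array([236.7, 257.6]), 0.27)]
side heat_sink [(array([274.7, 208.4]), 0.5)]
side capacitor [(array([195.2, 312.1]), 0.65)]
top rack_corner [(array([268.7, 189.9]), 0.84), (array([253.6, 177.6]), 0.59)]
top rack_bar [(array([269.4, 194.7]), 0.94), (array([171. , 195.3]), 0.35)]
top plate1_mid [(array([372.9, 158.2]), 0.41)]
top plate2_mid [(array([233.7, 183.9]), 0.71)]
top plate3_mid [(array([238.9, 176.2]), 0.68)]
top plate4_mid [(array([289.4, 262.3]), 0.94), (array([250.9, 176.2]), 0.56)]
top keeper_mid [(array([401.9, 220.2]), 0.66)]
top heat_sink [(array([372.5, 155.7]), 0.66), (array([267.5, 195. ]), 0.37)]
top capacitor [(array([175.5, 196.7]), 0.59)]
1.05
```

View pics/side0.png

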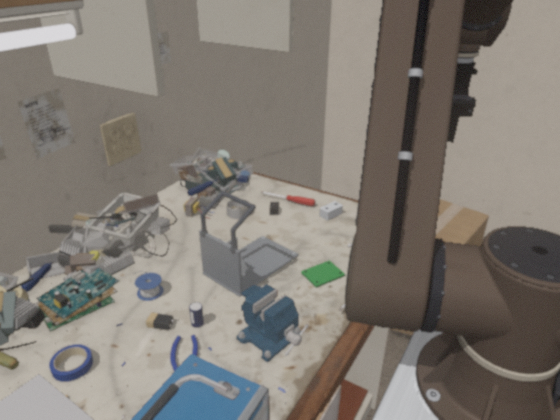

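View pics/top0.png

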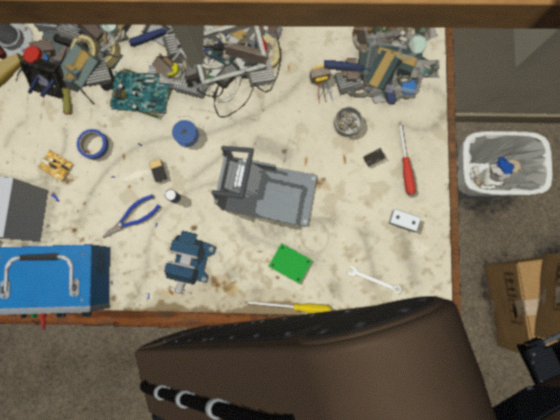

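View pics/wrist0.png

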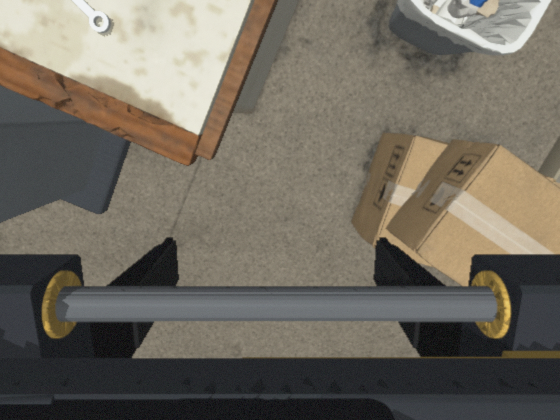

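Run:
```python
from h import *
a=cv2.imread('pics/top0.png'); b=cv2.imread('pics/side0.png')
cv2.imwrite('pics/top0c.png',cv2.resize(a[130:290,200:430],None,fx=3.4,fy=3.4,interpolation=cv2.INTER_CUBIC))
cv2.imwrite('pics/side0c.png',cv2.resize(b[170:320,180:360],None,fx=4,fy=4,interpolation=cv2.INTER_CUBIC))
```

```text
(no output)
```

View pics/top0c.png

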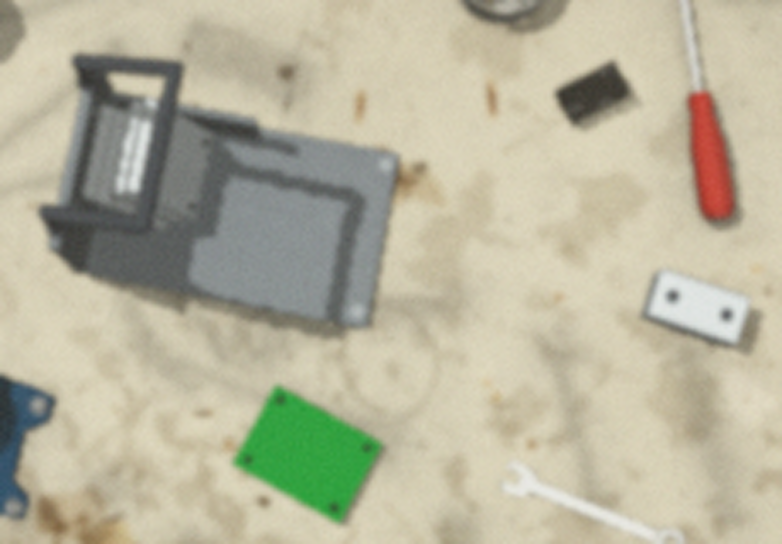

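View pics/side0c.png

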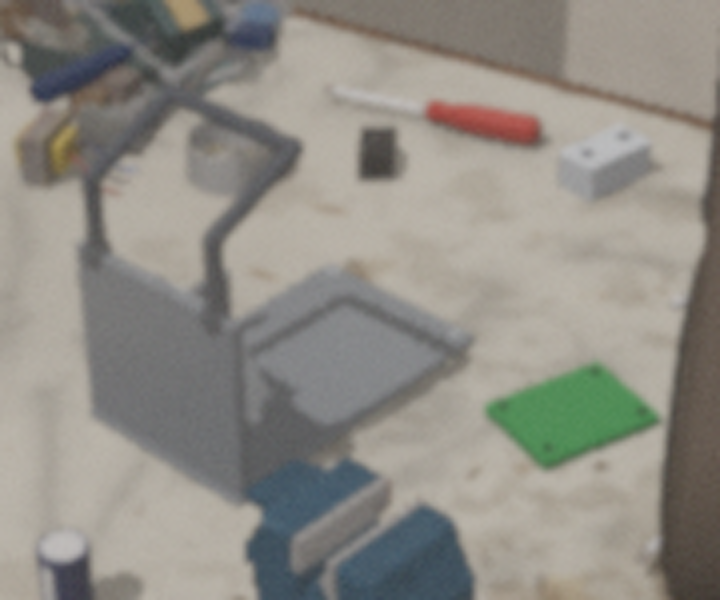

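Run:
```python
from h import *
np.set_printoptions(precision=1,suppress=True)
z=np.load('top0.npz'); cal={k:z[k] for k in ['fx','fy','cx','cy','T']}; d=z['d']; im=z['im']
P=cloud(cal,d)
H=P[...,2]
import sys
# height map visual
hm=np.clip(np.nan_to_num(H)/200*255,0,255).astype(np.uint8)[130:290,140:430]
cv2.imwrite('pics/hm.png',cv2.resize(cv2.applyColorMap(hm,cv2.COLORMAP_JET),None,fx=2.7,fy=2.7,interpolation=cv2.INTER_NEAREST))
for n,(cx,cy) in {'baseFR':(396,155),'baseNR':(368,323),'baseNL':(80,265),'barF':(178,66),'barN':(150,228),'keepTL':(660,272),'keepTR':(749,300),'keepBR':(737,342),'keepBL':(647,312),'keepC':(697,307),'hs':(592,92)}.items():
    u=200+cx/3.4;v=130+cy/3.4
    patch=np.nanmedian(H[int(v)-1:int(v)+2,int(u)-1:int(u)+2])
    print(n,round(u,1),round(v,1),px2w(cal,d,u,v),patch)
print('table',px2w(cal,d,350,200),px2w(cal,d,220,250),px2w(cal,d,430,180))
print('cap',px2w(cal,d,172,196))
```

```text
baseFR 316.5 175.6 [ 574.6 -180.     4.4] 2.464665396371629
baseNR 308.2 225.0 [ 462.1 -162.9    2.1] 1.0706337582819287
baseNL 223.5 207.9 [494.7  26.   21.4] 37.43181925312706
barF 252.4 149.4 [585.5 -49.  190.1] 188.8656364949146
barN 244.1 197.1 [494.4 -35.9 187. ] 183.75131941746042
keepTL 394.1 210.0 [ 496.5 -350.    24.4] 24.436465756330335
keepTR 420.3 218.2 [ 478.9 -405.8   28.1] 24.011265836344364
keepBR 416.8 230.6 [ 454.3 -404.8    0.2] 24.806367950577396
keepBL 390.3 221.8 [ 470.7 -342.1   21.1] 20.4538805088182
keepC 405.0 220.3 [ 473.9 -372.9   26.6] 26.57716928948821
hs 374.1 157.1 [ 618.1 -309.3   10.7] 15.596863239025652
table [ 521.  -256.7   -2.4] [402.4  33.4   0.8] [ 569.5 -436.6    0.1]
cap [515.7 136.   46.2]
```

View pics/hm.png

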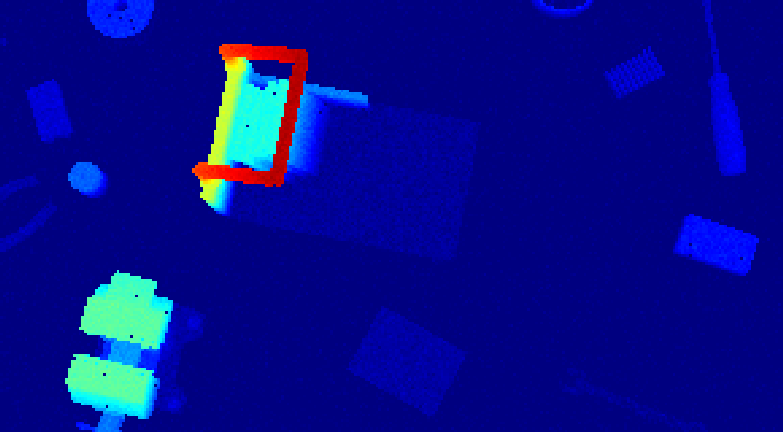

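```bash
python3 -m inch '{"hand":[1,1,1,1,1,1,1,1],"delta_pos":[[0,0,-5],[0,0,-5],[0,0,-5],[0,0,-5],[0,0,-5],[0,0,-5],[0,0,-5],[0,0,-5]],"turn":[0,0,0,0,0,0,0,0]}'; python3 -c "
from h import *
print(np.round(env.state()['joints'],3))"
```

```text
t: 1.85
eef_pos: [253.9, -569.9, 694.8]
tcp_rot: [3.141, 0.0, 0.419]
ft_force: [-0.2, -1.0, 0.6]
opening: 1.001
[-1.258  0.417  0.663  0.     2.061 -0.106]
```

```bash
python3 -m inch '{"hand":[1,1,1,1,1],"delta_pos":[[0,0,-5],[0,0,-5],[0,0,-5],[0,0,-5],[0,0,-5]],"turn":[0,0,0,0,0]}'; python3 -c "
from h import *
print(np.round(env.state()['joints'],3))"
```

```text
t: 2.35
eef_pos: [232.6, -524.7, 825.3]
tcp_rot: [3.107, -0.001, 0.419]
ft_force: [-0.3, 0.2, 0.6]
opening: 1.002
[-1.27   0.537  0.049  0.008  2.521 -0.111]
```

```bash
python3 -m inch '{"hand":[1,1,1],"delta_pos":[[0,0,-5],[0,0,-5],[0,0,-5]],"turn":[0,0,0]}'; python3 -m inch '{"hand":[1,1],"delta_pos":[[0,0,5],[0,0,5]],"turn":[0,0]}';python3 -c "
from h import *
print(np.round(env.state()['joints'],3))"
```

```text
t: 2.65
eef_pos: [203.1, -457.3, 877.9]
tcp_rot: [3.054, 0.0, 0.419]
ft_force: [-0.4, 0.3, -0.2]
opening: 1.0
t: 2.85
eef_pos: [206.7, -466.7, 834.6]
tcp_rot: [3.049, 0.0, 0.418]
ft_force: [0.9, -1.9, 1.4]
opening: 1.0
[-1.288  0.306  0.443  0.017  2.302 -0.124]
```

```bash
cat > kin.py <<'E'
import numpy as np
from scipy.optimize import least_squares
from scipy.spatial.transform import Rotation as R
LO=np.array([-3.1,-.84,.05,-1.13,.06,-2.69]);HI=np.array([3.1,2.19,2.79,4.28,2.93,2.69])
def Rz(a):return R.from_euler('z',a).as_matrix()
def Ry(a):return R.from_euler('y',a).as_matrix()
def fk(q,p):
    h,a2,a3,d6,off,e=p
    # arm plane: x forward,y left,z up. link dir z, pitch about y
    A=Rz(q[0]); pos=np.array([0,0,h])+A@np.array([0,off,0])
    A=A@Ry(q[1]); pos=pos+A@np.array([0,0,a2])
    A=A@Ry(q[2]); pos=pos+A@np.array([e,0,a3])
    A=A@Rz(q[3])@Ry(q[4])
    A=A@Rz(q[5])
    pos=pos+A@np.array([0,0,d6])
    return pos,A
E
python3 - <<'E'
from kin import *
import numpy as np
D=[([-1.258,.4915,1.559,0,1.092,-.106],[254.13,-570.9,291.8],[3.141,0,.419]),
([-1.258,.417,.663,0,2.061,-.106],[253.9,-569.9,694.8],[3.141,0,.419]),
([-1.27,.537,.049,.008,2.521,-.111],[232.6,-524.7,825.3],[3.107,-.001,.419]),
([-1.288,.306,.443,.017,2.302,-.124],[206.7,-466.7,834.6],[3.049,0,.418])]
def f(p):
    return np.concatenate([fk(q,p)[0]-np.array(x) for q,x,r in D])
s=least_squares(f,[200,600,500,200,66,0]); print(s.x.round(1),s.fun.round(1))
for q,x,r in D:
    print(fk(q,s.x)[1].round(3)[:,0],R.from_euler('xyz',r).as_matrix().round(3)[:,0], fk(q,s.x)[1].round(3)[:,2],R.from_euler('xyz',r).as_matrix().round(3)[:,2])
E
```

```text
[199.  586.5 411.  196.3  66.   43. ] [-0.1 -0.1  0.1 -0.2 -0.2 -0.1  0.2  0.1  0.1  0.2  0.1 -0.1]
[-0.407  0.914  0.001] [ 0.913  0.407 -0.   ] [-0.     0.001 -1.   ] [ 0.    -0.001 -1.   ]
[-0.407  0.914 -0.001] [ 0.913  0.407 -0.   ] [ 0.    -0.001 -1.   ] [ 0.    -0.001 -1.   ]
[-0.406  0.913 -0.035] [0.913 0.407 0.001] [ 0.015 -0.032 -0.999] [ 0.015 -0.031 -0.999]
[-0.405  0.91  -0.091] [0.914 0.406 0.   ] [ 0.037 -0.083 -0.996] [ 0.038 -0.084 -0.996]
```

```bash
cat >> kin.py <<'E'
PRM=np.array([199.,586.5,411.,196.3,66.,43.])
def fkt(q):
    p,A=fk(q,PRM); return p,A@Rz(np.pi/2)
def rot(tilt,head,cam_up):
    # tool z: heading 'head' rad, tilt from vertical; tool x up-ish if cam_up
    z=np.array([np.sin(tilt)*np.cos(head),np.sin(tilt)*np.sin(head),-np.cos(tilt)])
    xu=np.array([np.cos(tilt)*np.cos(head),np.cos(tilt)*np.sin(head),np.sin(tilt)])
    x=xu if cam_up else -xu
    return np.stack([x,np.cross(z,x),z],1)
def ik(p,Rm,q0):
    f=lambda q:np.r_[(fkt(q)[0]-p)/100,R.from_matrix(fkt(q)[1].T@Rm).as_rotvec()]
    s=least_squares(f,np.clip(q0,LO+1e-3,HI-1e-3),bounds=(LO,HI)); return s.x,np.abs(s.fun).max()
RC=np.array([592.,9.6,6.]); RY=np.deg2rad(81.8)
def rack2w(v): return RC+Rz(RY)@np.asarray(v,float)
def w2rack(v): return Rz(RY).T@(np.asarray(v,float)-RC)
E
python3 - <<'E'
from kin import *
np.set_printoptions(precision=2,suppress=True)
for up in (1,0):
  for t in (35,45):
    Rm=rot(np.deg2rad(t),RY,up)
    for tip in ([-64,30,10],[-34,30,10],[-40,80,40],[-200,30,60]):
        p=rack2w(tip)-78*Rm[:,2]
        best=None
        for q0 in ([-.5,.8,1.5,1.,1.,0],[-.5,.8,1.5,1.5,1.2,1.5],[-.5,.8,1.5,1.5,1.2,-1.5],[-.5,.8,1.5,3,1.,1]):
            q,e=ik(p,Rm,np.array(q0))
            if best is None or e<best[1]: best=(q,e)
        print(up,t,tip,p,best[0],round(best[1],4))
E
```

```text
1 35 [-64, 30, 10] [546.8  -93.75  79.89] [-0.49  0.76  1.88  0.77  0.89 -0.95] 0.0
1 35 [-34, 30, 10] [551.08 -64.06  79.89] [-0.43  0.76  1.89  0.8   0.87 -0.94] 0.0
1 35 [-40, 80, 40] [500.73 -62.86 109.89] [-0.47  0.67  2.01  0.79  0.86 -0.98] 0.0
1 35 [-200, 30, 60] [ 527.4  -228.36  129.89] [-0.69  0.72  1.75  0.58  1.1  -0.93] 0.0
1 45 [-64, 30, 10] [ 545.31 -104.06   71.15] [-0.55  0.82  1.86  0.86  1.03 -1.08] 0.0
1 45 [-34, 30, 10] [549.59 -74.36  71.15] [-0.5   0.82  1.88  0.9   1.01 -1.07] 0.0
1 45 [-40, 80, 40] [499.25 -73.17 101.15] [-0.54  0.74  1.99  0.88  1.   -1.12] 0.0
1 45 [-200, 30, 60] [ 525.91 -238.67  121.15] [-0.74  0.78  1.71  0.66  1.24 -1.02] 0.0
0 35 [-64, 30, 10] [546.8  -93.75  79.89] [-0.49  0.76  1.88  0.77  0.89  2.19] 0.0
0 35 [-34, 30, 10] [551.08 -64.06  79.89] [-0.43  0.76  1.89  0.8   0.87  2.2 ] 0.0
0 35 [-40, 80, 40] [500.73 -62.86 109.89] [-0.47  0.67  2.01  0.79  0.86  2.16] 0.0
0 35 [-200, 30, 60] [ 527.4  -228.36  129.89] [-0.69  0.72  1.75  0.58  1.1   2.21] 0.0
0 45 [-64, 30, 10] [ 545.31 -104.06   71.15] [-0.55  0.82  1.86  0.86  1.03  2.07] 0.0
0 45 [-34, 30, 10] [549.59 -74.36  71.15] [-0.5   0.82  1.88  0.9   1.01  2.07] 0.0
0 45 [-40, 80, 40] [499.25 -73.17 101.15] [-0.54  0.74  1.99  0.88  1.    2.03] 0.0
0 45 [-200, 30, 60] [ 525.91 -238.67  121.15] [-0.74  0.78  1.71  0.66  1.24  2.12] 0.0
```

```bash
cat >> kin.py <<'E'
def row(q,P,Rm,dp,turn,lam):
    # LS step emulation; returns q
    tp=P+Rm@np.array(dp)*10; tR=Rm@Rz(turn)
    f=lambda x:np.r_[(fkt(x)[0]-tp)/lam,R.from_matrix(fkt(x)[1].T@tR).as_rotvec()]
    s=least_squares(f,np.clip(q,LO+1e-4,HI-1e-4),bounds=(LO,HI)); return s.x
E
python3 - <<'E'
from kin import *
np.set_printoptions(precision=3,suppress=True)
for lam in (100,200,400,700,1000,2000):
    q=np.array([-1.258,.417,.663,0,2.061,-.106])
    out=[]
    for i in range(8):
        P,Rm=fkt(q); q=row(q,P,Rm,[0,0,-5],0,lam)
        if i in(4,7): P,Rm=fkt(q); out.append((P.round(0),np.round(np.arccos(-Rm[2,2]),3)))
    print(lam,out,q)
E
```

```text
100 [(array([ 233., -523.,  910.]), np.float64(0.532)), (array([ 193., -434., 1013.]), np.float64(0.849))] [-1.355  0.264  0.05   0.165  1.984 -0.068]
200 [(array([ 228., -512.,  873.]), np.float64(0.288)), (array([ 195., -438.,  954.]), np.float64(0.533))] [-1.327  0.32   0.05   0.113  2.242 -0.081]
400 [(array([ 224., -504.,  848.]), np.float64(0.089)), (array([ 196., -440.,  899.]), np.float64(0.171))] [-1.3    0.397  0.05   0.043  2.525 -0.11 ]
700 [(array([ 224., -502.,  841.]), np.float64(0.03)), (array([ 196., -441.,  884.]), np.float64(0.057))] [-1.292  0.424  0.05   0.016  2.612 -0.127]
1000 [(array([ 223., -502.,  839.]), np.float64(0.015)), (array([ 196., -441.,  880.]), np.float64(0.028))] [-1.291  0.431  0.05   0.008  2.633 -0.132]
2000 [(array([ 223., -501.,  838.]), np.float64(0.004)), (array([ 197., -442.,  878.]), np.float64(0.007))] [-1.289  0.436  0.05   0.002  2.648 -0.136]
```

```bash
cat >> h.py <<'E'
def state():
    s=env.state(); return np.array(s['eef_pos']),R.from_euler('xyz',s['tcp_rot']).as_matrix(),s
def go(target):
    p,M,s=state(); d=M.T@(np.asarray(target,float)-p)/10
    n=max(1,int(np.ceil(np.linalg.norm(d)/5)))
    print('pos',p.round(1),'delta cm',d.round(2),'rows',n,'each',(d/n).round(2))
def info():
    p,M,s=state()
    print('t',round(float(s['t']),2),'pos',p.round(1),'tilt',np.rad2deg(np.arccos(-M[2,2])).round(1),'zhead',np.rad2deg(np.arctan2(M[1,2],M[0,2])).round(1),'xhead',np.rad2deg(np.arctan2(M[1,0],M[0,0])).round(1),'q',np.round(s['joints'],2),'F',np.round(s['ft_force'],1),'op',round(float(s['opening']),3))
E
python3 -m inch '{"hand":[1,1,1,1,1,1],"delta_pos":[[0,0,5],[0,0,5],[0,0,5],[0,0,5],[0,0,5],[0,0,5]],"turn":[-0.14,-0.14,-0.14,-0.14,-0.14,-0.145]}'; python3 -c "
from h import *
info(); go([470,-370,300])"
```

```text
t: 3.45
eef_pos: [217.6, -491.1, 546.7]
tcp_rot: [3.081, 0.063, 1.232]
ft_force: [0.2, -1.9, -0.7]
opening: 1.003
t 3.45 pos [ 217.6 -491.1  546.7] tilt 5.0 zhead -65.6 xhead 70.6 q [-1.28  0.18  1.37  0.01  1.51 -0.94] F [ 0.2 -1.9 -0.7] op 1.003
pos [ 217.6 -491.1  546.7] delta cm [21.32 18.33 24.52] rows 8 each [2.67 2.29 3.07]
```

```bash
python3 -m inch '{"hand":[1,1,1,1,1,1,1,1],"delta_pos":[[2.67,2.29,3.07],[2.67,2.29,3.07],[2.67,2.29,3.07],[2.67,2.29,3.07],[2.67,2.29,3.07],[2.67,2.29,3.07],[2.67,2.29,3.07],[2.67,2.29,3.07]],"turn":[0,0,0,0,0,0,0,0]}'
cat >> h.py <<'E'
def snap(c,tag,names=()):
    cal=viewer.get_calibration(c); im,d=viewer.read_camera(c)
    cv2.imwrite(f'pics/{tag}.png',im); np.savez(f'{tag}.npz',im=im,d=d,**cal)
    for n in names:
        r=search_frame(c,n); print(n,[(np.round(x['centre'],1),round(x['p'],2),px2w(cal,d,*x['centre']).round(1)) for x in r[:3]])
    return cal,im,d
def load(tag):
    z=np.load(tag+'.npz'); return {k:z[k] for k in ['fx','fy','cx','cy','T']},z['im'],z['d']
E
python3 -c "
from h import *
info(); snap('wrist','w1',['keeper_mid']); info()"
```

```text
t: 4.25
eef_pos: [472.1, -370.6, 300.4]
tcp_rot: [3.081, 0.062, 1.226]
ft_force: [0.8, -0.4, 0.2]
opening: 1.002
t 4.25 pos [ 472.1 -370.6  300.4] tilt 5.0 zhead -65.4 xhead 70.3 q [-0.77  0.43  1.65 -0.04  0.98 -0.4 ] F [ 0.8 -0.4  0.2] op 1.002
keeper_mid [(array([262.8, 165. ]), 0.56, array([ 476.9, -368.5,   28.7]))]
t 4.35 pos [ 472.9 -369.   297.2] tilt 4.6 zhead -66.6 xhead 70.5 q [-0.76  0.43  1.65 -0.04  0.98 -0.4 ] F [ 0.2 -0.   0.1] op 1.004
```

View pics/w1.png

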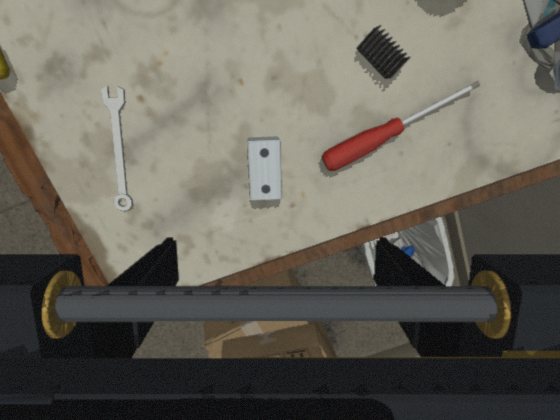

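Run:
```python
from h import *
np.set_printoptions(precision=1,suppress=True)
cal,im,d=load('w1')
P=cloud(cal,d); m=((P[...,2]>20)&(P[...,2]<36)).astype(np.uint8)
m[:,:200]=0;m[:,320:]=0;m[:100]=0;m[220:]=0
m=cv2.morphologyEx(m,cv2.MORPH_OPEN,np.ones((3,3)))
q=P[m>0]; print(len(q),np.median(q[:,2]))
# project onto z=28 plane via rays using nominal
r=cv2.minAreaRect(q[:,:2].astype(np.float32)); print(r, q[:,:2].mean(0))
b=cv2.boxPoints(r); print(b)
c,_=cv2.findContours(m,0,2); rr=cv2.minAreaRect(max(c,key=len)); print(rr)
info()
```

```text
1983 27.582484015580974
((476.36016845703125, -374.401123046875), (60.36389923095703, 32.01397705078125), 72.3355484008789) [ 476.7 -373.1]
[[ 451.9 -398.3]
 [ 482.5 -408. ]
 [ 500.8 -350.5]
 [ 470.3 -340.8]]
((264.02008056640625, 169.2427215576172), (61.05878448486328, 33.09602355957031), 88.45184326171875)
t 4.35 pos [ 472.9 -369.   297.2] tilt 4.6 zhead -66.6 xhead 70.5 q [-0.8  0.4  1.6 -0.   1.  -0.4] F [ 0.2 -0.   0.1] op 1.004
```

Run:
```python
from h import *
p,M,s=state(); g=np.array([476.5,-374,25.]); t=g-59*M[:,2]; print(t.round(1)); go(t+np.array([0,0,40])); print((M.T@[0,0,-4]).round(3))
```

```text
[ 474.6 -369.6   83.8]
pos [ 472.9 -369.   297.2] delta cm [ 1.03 -0.77 17.29] rows 4 each [ 0.26 -0.19  4.32]
[ 0.237 -0.22   3.987]
```

```bash
python3 -m inch '{"hand":[1,1,1,1,1],"delta_pos":[[0.26,-0.19,4.32],[0.26,-0.19,4.32],[0.26,-0.19,4.32],[0.26,-0.19,4.32],[0,0,0]],"turn":[-0.03,0,0,0,0]}';python3 - <<'E'
from h import *
info()
p,M,s=state(); g=np.array([476.5,-374,25.]); t=g-59*M[:,2]; go(t)
E
```

```text
t: 4.85
eef_pos: [471.6, -372.1, 124.0]
tcp_rot: [3.09, 0.061, 1.256]
ft_force: [-0.3, -0.2, 0.1]
opening: 1.0
t 4.85 pos [ 471.6 -372.1  124. ] tilt 4.5 zhead -67.7 xhead 72.0 q [-0.77  0.65  1.8  -0.06  0.61 -0.41] F [-0.3 -0.2  0.1] op 1.0
pos [ 471.6 -372.1  124. ] delta cm [0.57 0.02 4.  ] rows 1 each [0.57 0.02 4.  ]
```

```bash
python3 -m inch '{"hand":[1,1,1,0,0,0,0,0,0],"delta_pos":[[0.3,0.01,2],[0.27,0.01,2],[0,0,0],[0,0,0],[0,0,0],[0,0,0],[0,0,0],[0,0,0],[0,0,0]],"turn":[0,0,0,0,0,0,0,0,0]}';python3 - <<'E'
from h import *
info()
E
```

```text
t: 5.75
eef_pos: [476.6, -370.7, 88.1]
tcp_rot: [3.083, 0.064, 1.256]
ft_force: [-0.4, -0.1, -0.7]
opening: 0.553
t 5.75 pos [ 476.6 -370.7   88.1] tilt 5.0 zhead -65.5 xhead 72.0 q [-0.76  0.71  1.81 -0.06  0.54 -0.39] F [-0.4 -0.1 -0.7] op 0.553
```

```bash
python3 -m inch '{"hand":[0,0,0,0,0,0],"delta_pos":[[0,0,0.5],[0,0,0],[0,0,0],[0,0,0],[0,0,0],[0,0,0]],"turn":[0,0,0,0,0,0]}';python3 - <<'E'
from h import *
info()
E
```

```text
t: 6.35
eef_pos: [476.7, -371.1, 82.9]
tcp_rot: [3.083, 0.064, 1.256]
ft_force: [-0.3, -0.3, -1.0]
opening: 0.338
t 6.35 pos [ 476.7 -371.1   82.9] tilt 5.0 zhead -65.5 xhead 72.0 q [-0.76  0.72  1.82 -0.06  0.53 -0.39] F [-0.3 -0.3 -1. ] op 0.338
```

```bash
python3 -m inch '{"hand":[0,0,0,0,0,0,0,0,0,0,0],"delta_pos":[[0,0,-4],[0,0,-4],[0,0,-4],[0,0,-4],[0,0,-2],[0,0,0],[0,0,0],[0,0,0],[0,0,0],[0,0,0],[0,0,0]],"turn":[0,0.14,0.14,0.14,0.14,0.14,0.14,0.14,0.14,0.14,0.14]}';python3 - <<'E'
from h import *
info(); go([490,-240,260])
E
```

```text
t: 7.45
eef_pos: [470.2, -356.8, 262.3]
tcp_rot: [3.069, -0.047, -0.146]
ft_force: [0.7, -0.5, -1.1]
opening: 0.341
t 7.45 pos [ 470.2 -356.8  262.3] tilt 5.0 zhead -65.5 xhead -8.4 q [-0.75  0.45  1.72 -0.04  0.89  0.99] F [ 0.7 -0.5 -1.1] op 0.341
pos [ 470.2 -356.8  262.3] delta cm [  0.25 -11.83  -0.62] rows 3 each [ 0.08 -3.94 -0.21]
```

```bash
python3 -m inch '{"hand":[0,0,0,0],"delta_pos":[[0.08,-3.94,-0.2],[0.08,-3.94,-0.2],[0.08,-3.94,-0.2],[0,0,0]],"turn":[0,0,0,0]}';python3 - <<'E'
from h import *
info(); snap('wrist','w2',['rack_corner','plate4_mid','rack_bar']); info()
E
```

```text
t: 7.85
eef_pos: [489.4, -236.5, 259.8]
tcp_rot: [3.069, -0.046, -0.137]
ft_force: [-0.5, -0.2, -1.4]
opening: 0.34
t 7.85 pos [ 489.4 -236.5  259.8] tilt 4.9 zhead -65.5 xhead -7.9 q [-0.55  0.4   1.83 -0.06  0.85  1.2 ] F [-0.5 -0.2 -1.4] op 0.34
rack_corner [(array([100.5, 179.7]), 0.65, array([ 530.5, -100.3,    6. ])), (array([317.5,  43.3]), 0.2, array([ 618.9, -308.5,   14.8]))]
plate4_mid [(array([ 18.7, 160.7]), 0.63, array([557.1, -44.8,  22.8]))]
rack_bar []
t 8.05 pos [ 489.3 -240.7  259.9] tilt 5.0 zhead -65.5 xhead -8.0 q [-0.56  0.4   1.82 -0.06  0.85  1.19] F [-0.6 -0.3 -2.6] op 0.339
```

View pics/w2.png

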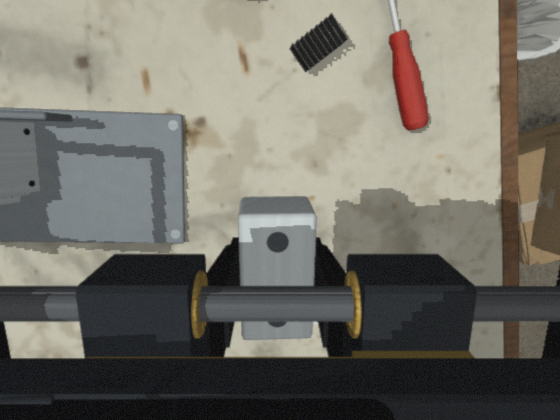

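Run:
```python
from h import *
np.set_printoptions(precision=1,suppress=True)
cal,im,d=load('w2')
def atz(u,v,z):
    T=np.array(cal['T']); dr=T[:3,:3]@np.array([(u-cal['cx'])/cal['fx'],(v-cal['cy'])/cal['fy'],1]); o=T[:3,3]
    return o+dr*(z-o[2])/dr[2]
g=cv2.cvtColor(im,cv2.COLOR_BGR2GRAY).astype(float); hsv=cv2.cvtColor(im,cv2.COLOR_BGR2HSV)
cv2.imwrite('pics/w2c.png',cv2.resize(im[95:260,0:215],None,fx=3.6,fy=3.6,interpolation=cv2.INTER_CUBIC))
P=cloud(cal,d)
for u,v in [(100,140),(100,200),(160,180),(10,150),(250,120),(60,118),(10,117)]: print((u,v),P[v,u])
```

```text
(100, 140) [ 565.  -107.5    4.8]
(100, 200) [512.3 -95.3   5.4]
(160, 180) [ 522.4 -152.4    6. ]
(10, 150) [566.4 -44.8  30.4]
(250, 120) [ 564.1 -241.8   -0.3]
(60, 118) [586.1 -88.2  26.4]
(10, 117) [589.4 -63.6  50.6]
```

View pics/w2c.png

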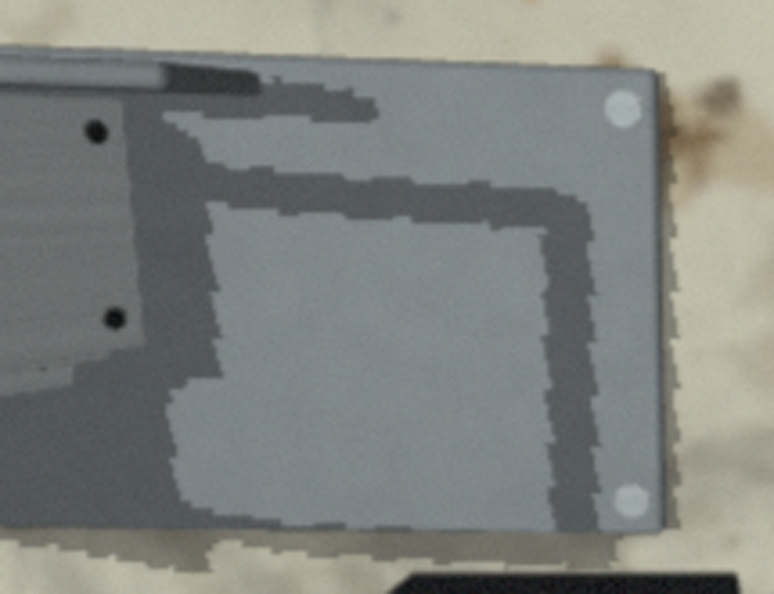

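Run:
```python
from h import *
np.set_printoptions(precision=1,suppress=True)
cal,im,d=load('w2')
def atz(u,v,z):
    T=np.array(cal['T']); dr=T[:3,:3]@np.array([(u-cal['cx'])/cal['fx'],(v-cal['cy'])/cal['fy'],1]); o=T[:3,3]
    return o+dr*(z-o[2])/dr[2]
px=lambda a,b:(a/3.6,95+b/3.6)
pts={n:atz(*px(*c),z) for n,c,z in [('FR',(658,70),6),('NR',(661,531),6),('NL',(0,526),6),('footF',(125,100),6),('footN',(145,345),6),('fenceEndTopIn',(165,92),51),('fenceTopOutEnd',(165,62),51),('fenceL_in',(0,85),51)]}
for k,v in pts.items(): print(k,v)
y=pts['NR']-pts['FR']; print(np.linalg.norm(y[:2]),'yaw from right edge',np.rad2deg(np.arctan2(-y[0],y[1]))+0, np.rad2deg(np.arctan2(y[1],y[0]))-90)
x=pts['NL']-pts['NR']; print('yaw near edge',np.rad2deg(np.arctan2(x[1],x[0])))
f=pts['footF']-pts['footN'];print('foot yaw',np.rad2deg(np.arctan2(f[1],f[0]))+90)
```

```text
FR [ 576.8 -183.6    6. ]
NR [ 460.6 -162.2    6. ]
NL [488.5   0.8   6. ]
footF [587.1 -56.9   6. ]
footN [528.4 -46.1   6. ]
fenceEndTopIn [583.3 -88.7  51. ]
fenceTopOutEnd [589.2 -90.3  51. ]
fenceL_in [589.2 -56.4  51. ]
118.1253971581405 yaw from right edge 79.59556100325833 79.59556100325833
yaw near edge 80.302655885319
foot yaw 79.55902092169265
```

```bash
sed -i 's/^RC=.*/RC=np.array([600.9,5.5,6.]); RY=np.deg2rad(80.0)/' kin.py
python3 - <<'E'
from h import *
from kin import rack2w,w2rack,RY,Rz
np.set_printoptions(precision=3,suppress=True)
M0=R.from_euler('xyz',[3.083,.064,1.256]).as_matrix(); p0=np.array([476.7,-371.1,82.9])
u=M0.T@[0,0,1]; n=np.array([u[0],0,u[2]]); n/=np.linalg.norm(n)
c=M0.T@(np.array([476.5,-374,14])-p0); c[1]=0; print('centre in tool',c)
p,M,s=state()
M=M@Rz(.035)
nw=M@n; print('normal',nw, np.rad2deg(np.arccos(nw[2])))
half=np.array([30,16,14])
low=(abs(M[2,0])*30+abs(M[2,1])*16+14*abs(nw[2]))
# low point: axes: long ~ M x-ish
ax=np.cross(M[:,1],nw); print('lowest below centre',abs(ax[2])*30+abs(M[2,1])*16+14*nw[2])
t=rack2w([-169,30,0]); t[2]=6
tc=t+np.array([0,0,abs(ax[2])*30+abs(M[2,1])*16+14*nw[2]+2])
tcp=tc-M@c; print('tcp target',tcp); go(tcp+[0,0,50])
tip=tcp+78*M[:,2]; print('tip',tip,'tip low z', tip[2]-abs(M[2,1])*30-abs(M[2,0])*10, w2rack(tip))
E
```

```text
centre in tool [ 1.593  0.    68.862]
normal [-0.099  0.09   0.991] 7.691969956024152
lowest below centre 18.412623760227532
tcp target [ 537.958 -150.001   94.936]
pos [ 489.3 -240.7  259.9] delta cm [  3.   -10.49  10.91] rows 4 each [ 0.75 -2.62  2.73]
tip [ 540.772 -156.168   17.231] tip low z 14.592395968210795 [-169.653   31.141   11.231]
```

```bash
python3 -m inch '{"hand":[0,0,0,0,0],"delta_pos":[[0.75,-2.62,2.73],[0.75,-2.62,2.73],[0.75,-2.62,2.73],[0.75,-2.62,2.73],[0,0,0]],"turn":[0.035,0,0,0,0]}';python3 - <<'E'
from h import *
info(); go([538,-150,97]); go([538,-150,91])
E
```

```text
t: 8.55
eef_pos: [540.3, -149.4, 141.5]
tcp_rot: [3.071, -0.044, -0.174]
ft_force: [-1.3, 0.0, -1.0]
opening: 0.343
t 8.55 pos [ 540.3 -149.4  141.5] tilt 4.8 zhead -67.9 xhead -10.0 q [-0.37  0.59  1.88 -0.11  0.61  1.46] F [-1.3  0.  -1. ] op 0.343
pos [ 540.3 -149.4  141.5] delta cm [-0.41 -0.21  4.43] rows 1 each [-0.41 -0.21  4.43]
pos [ 540.3 -149.4  141.5] delta cm [-0.44 -0.26  5.03] rows 2 each [-0.22 -0.13  2.52]
```

```bash
python3 -m inch '{"hand":[0,0,0,0],"delta_pos":[[-0.2,-0.1,2.2],[-0.2,-0.1,2.2],[0,0,0.3],[0,0,0]],"turn":[0,0,0,0]}';python3 - <<'E'
from h import *
info()
E
python3 -m inch '{"hand":[0,0,0],"delta_pos":[[0,0,0.3],[0,0,0.3],[0,0,0]],"turn":[0,0,0]}';python3 - <<'E'
from h import *
info();snap('wrist','w3')
E
```

```text
t: 8.95
eef_pos: [538.6, -152.8, 98.0]
tcp_rot: [3.07, -0.049, -0.176]
ft_force: [0.1, -0.0, -1.0]
opening: 0.342
t 8.95 pos [ 538.6 -152.8   98. ] tilt 5.0 zhead -65.8 xhead -10.1 q [-0.37  0.66  1.91 -0.12  0.51  1.48] F [ 0.1 -0.  -1. ] op 0.342
t: 9.25
eef_pos: [538.9, -152.4, 92.1]
tcp_rot: [3.07, -0.05, -0.175]
ft_force: [-0.3, -0.2, -1.2]
opening: 0.345
t 9.25 pos [ 538.9 -152.4   92.1] tilt 5.0 zhead -65.2 xhead -10.0 q [-0.37  0.67  1.91 -0.13  0.5   1.48] F [-0.3 -0.2 -1.2] op 0.345
```

View pics/w3.png

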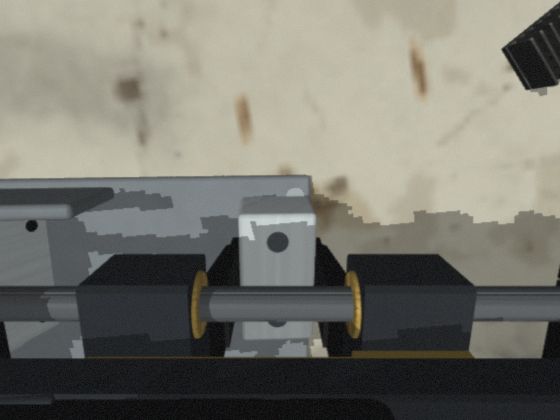

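```bash
python3 -m inch '{"hand":[0,0,0,0],"delta_pos":[[0,-0.4,0],[0,0,0.3],[0,0,0.3],[0,0,0]],"turn":[0,0,0,0]}';python3 - <<'E'
from h import *
info()
E
python3 -m inch '{"hand":[0,0,0],"delta_pos":[[0,0,0.2],[0,0,0.2],[0,0,0]],"turn":[0,0,0]}'
```

```text
t: 9.7
eef_pos: [541.0, -148.6, 87.2]
tcp_rot: [3.07, -0.054, -0.175]
ft_force: [0.7, 2.0, 16.1]
opening: 0.337
t 9.7 pos [ 541.  -148.6   87.2] tilt 5.1 zhead -63.3 xhead -10.0 q [-0.36  0.68  1.91 -0.13  0.49  1.5 ] F [ 0.7  2.  16.1] op 0.337
t: 10.0
eef_pos: [541.3, -149.1, 85.1]
tcp_rot: [3.069, -0.055, -0.175]
ft_force: [-5.0, 4.5, 42.1]
opening: 0.34
```

```bash
python3 -m inch '{"hand":[0.5,0.5,0.6,0.6,0.6],"delta_pos":[[0,0,-0.1],[0,0,0],[0,0,0],[0,0,0],[0,0,0]],"turn":[0,0,0,0,0]}';python3 - <<'E'
from h import *
info()
E
```

```text
t: 10.5
eef_pos: [541.4, -151.1, 85.7]
tcp_rot: [3.067, -0.056, -0.174]
ft_force: [-7.1, -18.1, 31.2]
opening: 0.594
t 10.5 pos [ 541.4 -151.1   85.7] tilt 5.3 zhead -63.1 xhead -10.0 q [-0.37  0.68  1.91 -0.13  0.48  1.5 ] F [ -7.1 -18.1  31.2] op 0.594
```

```bash
python3 -m inch '{"hand":[0.6,0.6,0.6],"delta_pos":[[0,0,-0.3],[0,0,-0.3],[0,0,0]],"turn":[0,0,0]}';python3 - <<'E'
from h import *
info()
E
```

```text
t: 10.8
eef_pos: [539.7, -148.3, 88.8]
tcp_rot: [3.07, -0.049, -0.175]
ft_force: [-0.2, 0.2, 0.3]
opening: 0.598
t 10.8 pos [ 539.7 -148.3   88.8] tilt 5.0 zhead -65.4 xhead -10.0 q [-0.36  0.67  1.92 -0.13  0.49  1.49] F [-0.2  0.2  0.3] op 0.598
```

Free again (forces zero). Straight up along world z, clear of the keeper.

Run:
```python
from h import *
p,M,s=state(); go(p+[0,0,190])
```

```text
pos [ 539.7 -148.3   88.8] delta cm [  0.94   1.35 -18.93] rows 4 each [ 0.23  0.34 -4.73]
```

```bash
python3 -m inch '{"hand":[0.6,0.6,0.6,0.6,0.5,0.4],"delta_pos":[[0.15,0.2,-2.5],[0.24,0.5,-4.7],[0.24,0.5,-4.7],[0.24,0.5,-4.7],[0.2,0.8,-4],[0,0,0]],"turn":[0,0,0,0,0,0]}';python3 - <<'E'
from h import *
info();snap('wrist','w4')
E
```

```text
t: 11.4
eef_pos: [539.4, -159.1, 301.0]
tcp_rot: [3.068, -0.057, -0.175]
ft_force: [-0.3, -0.2, -0.4]
opening: 0.484
t 11.4 pos [ 539.4 -159.1  301. ] tilt 5.3 zhead -62.0 xhead -10.0 q [-0.38  0.38  1.73 -0.07  0.96  1.4 ] F [-0.3 -0.2 -0.4] op 0.484
```

View pics/w4.png

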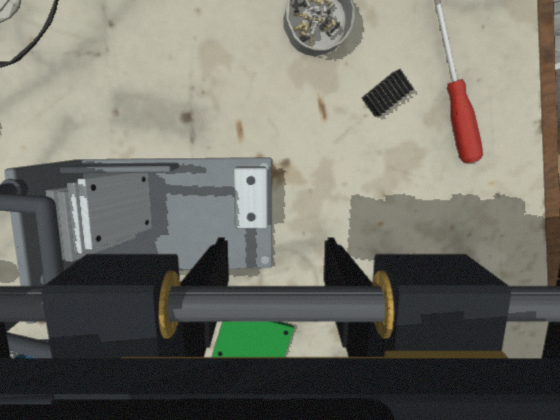

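Run:
```python
from h import *
from kin import w2rack
np.set_printoptions(precision=1,suppress=True)
cal,im,d=load('w4')
P=cloud(cal,d); m=((P[...,2]>24)&(P[...,2]<44)).astype(np.uint8)
m[:,:225]=0;m[:,285:]=0;m[:150]=0;m[240:]=0
m=cv2.morphologyEx(m,cv2.MORPH_OPEN,np.ones((3,3)))
q=P[m>0]; print(len(q),np.median(q[:,2]))
r=cv2.minAreaRect(q[:,:2].astype(np.float32)); print(r)
print([w2rack([*b,34]) for b in cv2.boxPoints(r)], w2rack([*r[0],34]))
def atz(u,v,z):
    T=np.array(cal['T']); dr=T[:3,:3]@np.array([(u-cal['cx'])/cal['fx'],(v-cal['cy'])/cal['fy'],1]); o=T[:3,3]
    return o+dr*(z-o[2])/dr[2]
for u,v in [(271.5,159.5),(271.5,267)]: print(w2rack(atz(u,v,6)))
```

```text
1978 33.571096958876495
((544.4012451171875, -154.1787872314453), (31.443674087524414, 59.456172943115234), 79.47704315185547)
[array([-182.5,   57.8,   28. ]), array([-183.1,   -1.7,   28. ]), array([-151.6,   -2. ,   28. ]), array([-151.1,   57.5,   28. ])] [-167.1   27.9   28. ]
[-190.    -7.5    0. ]
[-189.3  109.2    0. ]
```

Run:
```python
from h import *
from kin import rack2w
p,M,s=state(); t=rack2w([-166,-30,14])-78*M[:,2]; print(t); go(t+[0,0,60]); print((M.T@[0,0,-6]).round(2))
```

```text
[ 598.51256075 -156.92312817   97.68596748]
pos [ 538.7 -158.7  298.1] delta cm [ 5.1  -2.25 14.2 ] rows 4 each [ 1.28 -0.56  3.55]
[-0.32 -0.43  5.98]
```

```bash
python3 -m inch '{"hand":[0,0,0,0,0,0,0],"delta_pos":[[1.5,-0.56,2],[1.5,-0.56,4],[1.3,-0.56,4],[0.8,-0.56,4.2],[0,0,0],[0,0,0],[0,0,0]],"turn":[0,0,0,0,0,0,0]}';python3 - <<'E'
from h import *
from kin import rack2w,w2rack
info()
p,M,s=state(); t=rack2w([-166,-30,14])-78*M[:,2]; go(t); print(w2rack(p+78*M[:,2]))
E
```

```text
t: 12.15
eef_pos: [597.6, -156.8, 157.1]
tcp_rot: [3.07, -0.051, -0.175]
ft_force: [-0.7, 0.4, 0.8]
opening: 0.004
t 12.15 pos [ 597.6 -156.8  157.1] tilt 5.0 zhead -64.8 xhead -10.0 q [-0.34  0.63  1.73 -0.09  0.72  1.47] F [-0.7  0.4  0.8] op 0.004
pos [ 597.6 -156.8  157.1] delta cm [-0.19 -0.42  5.92] rows 2 each [-0.09 -0.21  2.96]
[-165.98173806  -28.84270034   73.38803417]
```

```bash
python3 -m inch '{"hand":[0,0,0,0],"delta_pos":[[-0.1,-0.2,2.9],[-0.1,-0.2,2.9],[-0.6,0,0],[-0.4,0,0]],"turn":[0,0,0,0]}';python3 -m inch '{"hand":[0,0,0,0],"delta_pos":[[-0.4,0,0],[-0.4,0,0],[-0.3,0,0],[0,0,0]],"turn":[0,0,0,0]}';python3 - <<'E'
from h import *
from kin import rack2w,w2rack
info()
p,M,s=state(); print(w2rack(p+78*M[:,2])); snap('wrist','w5')
E
```

```text
t: 12.55
eef_pos: [588.2, -155.4, 98.6]
tcp_rot: [3.07, -0.05, -0.175]
ft_force: [-0.8, 0.1, 0.4]
opening: 0.005
t: 12.95
eef_pos: [577.6, -153.4, 97.0]
tcp_rot: [3.07, -0.05, -0.175]
ft_force: [-0.4, -0.1, -0.0]
opening: 0.005
t 12.95 pos [ 577.6 -153.4   97. ] tilt 5.0 zhead -65.1 xhead -10.0 q [-0.35  0.69  1.82 -0.11  0.57  1.49] F [-0.4 -0.1 -0. ] op 0.005
[-166.10388992   -8.48546989   13.26883324]
```

View pics/w5.png

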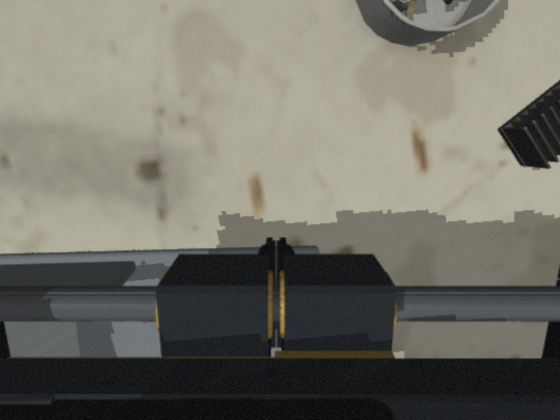

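```bash
python3 -m inch '{"hand":[0,0,0,0,0,0,0],"delta_pos":[[-0.25,0,0],[0,0,0],[0.5,0,0],[0.3,0.5,-4.7],[0.3,0.5,-4.7],[0.3,0.5,-4.7],[0.3,0.5,-4.7]],"turn":[0,0,0,0,0,0,0]}';python3 - <<'E'
from h import *
from kin import rack2w,w2rack
info(); go([510,-190,330])
E
```

```text
t: 13.7
eef_pos: [581.6, -160.7, 287.6]
tcp_rot: [3.07, -0.049, -0.175]
ft_force: [1.1, -0.4, 0.1]
opening: 0.006
t 13.7 pos [ 581.6 -160.7  287.6] tilt 4.9 zhead -65.7 xhead -10.0 q [-0.36  0.45  1.65 -0.07  0.98  1.43] F [ 1.1 -0.4  0.1] op 0.006
pos [ 581.6 -160.7  287.6] delta cm [-6.33  4.45 -4.25] rows 2 each [-3.16  2.22 -2.12]
```

```bash
python3 -m inch '{"hand":[0,0,0],"delta_pos":[[-3.5,1,-2.1],[-3.5,1,-2.1],[0,0,0]],"turn":[0,0,0]}';python3 - <<'E'
from h import *
from kin import w2rack
np.set_printoptions(precision=1,suppress=True)
cal,im,d=snap('wrist','w6'); info()
P=cloud(cal,d); W=(P.reshape(-1,3)-0); 
Q=np.array([w2rack(x) for x in P[100:260:1,150:320:1].reshape(-1,3)]).reshape(160,170,3)
m=((Q[...,2]>20)&(Q[...,2]<36)&(Q[...,0]<-130)&(Q[...,0]>-200)).astype(np.uint8)
m=cv2.morphologyEx(m,cv2.MORPH_OPEN,np.ones((3,3)))
q=Q[m>0]; r=cv2.minAreaRect(q[:,:2].astype(np.float32)); print(len(q),np.median(q[:,2]),r); print(cv2.boxPoints(r))
E
```

```text
t: 14.0
eef_pos: [505.5, -164.9, 328.4]
tcp_rot: [3.069, -0.052, -0.176]
ft_force: [0.1, -0.4, 0.5]
opening: 0.003
t 14.05 pos [ 507.  -165.   327.2] tilt 5.1 zhead -64.5 xhead -10.1 q [-0.4  0.3  1.8 -0.1  1.   1.4] F [0.5 0.3 0.2] op 0.002
1784 27.551501556665865 ((-167.3779296875, 36.66644287109375), (60.05821228027344, 31.88644027709961), 89.7063980102539)
[[-183.5    6.7]
 [-151.6    6.6]
 [-151.3   66.6]
 [-183.2   66.8]]
```

View pics/w6.png

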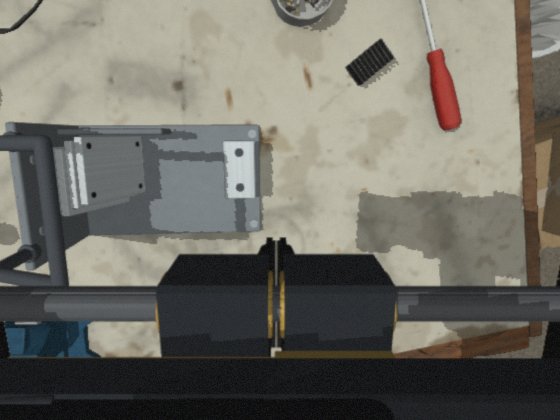

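Run:
```python
from h import *
from kin import w2rack
np.set_printoptions(precision=1,suppress=True)
cal,im,d=load('w6')
cv2.imwrite('pics/w6c.png',cv2.resize(im[110:245,0:270],None,fx=2.9,fy=2.9,interpolation=cv2.INTER_CUBIC))
def atz(u,v,z):
    T=np.array(cal['T']); dr=T[:3,:3]@np.array([(u-cal['cx'])/cal['fx'],(v-cal['cy'])/cal['fy'],1]); o=T[:3,3]
    return w2rack(o+dr*(z-o[2])/dr[2])
for u,v in [(259.5,126.5),(260.5,229.5)]: print(atz(u,v,6))
```

```text
[-190.2   -7.2    0. ]
[-189.9  107.9    0. ]
```

View pics/w6c.png

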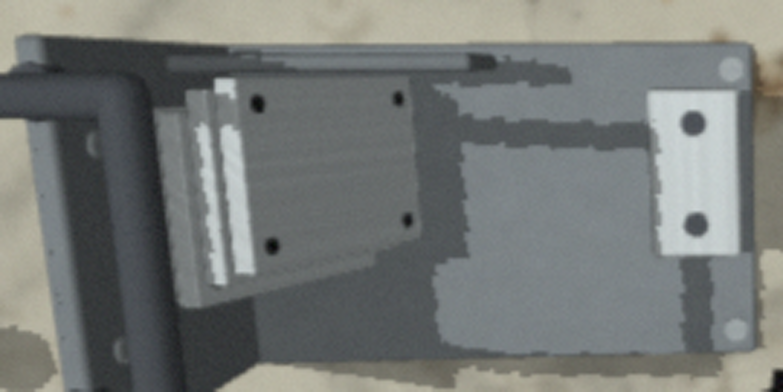

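```bash
cat > sim.py <<'E'
from kin import *
np.set_printoptions(precision=2,suppress=True)
def start(q1,r,z,hx,tiltv):
    # tiltv: (deg, heading deg)
    P=Rz(q1)@np.array([r,66,z]); 
    t,h=np.deg2rad(tiltv)
    zt=np.array([np.sin(t)*np.cos(h),np.sin(t)*np.sin(h),-np.cos(t)])
    x=np.array([np.cos(hx),np.sin(hx),0]); x=x-zt*(x@zt); x/=np.linalg.norm(x)
    Rm=np.stack([x,np.cross(zt,x),zt],1)
    q,e=ik(P,Rm,np.array([q1,.4,.6,0,2.1,1.57])); return q,e
def tl(Rm): return np.rad2deg(np.arccos(-Rm[2,2])),np.rad2deg(np.arctan2(Rm[1,2],Rm[0,2]))
if __name__=='__main__':
    for r,z in ((540,800),(700,700)):
        for phi in (0,20,40,60,80):
            q,e=start(1.454,r,z,np.deg2rad(80),(5,-65))
            for i in range(30):
                P,Rm=fkt(q); q=row(q,P,Rm,[5*np.cos(np.deg2rad(phi)),0,-5*np.sin(np.deg2rad(phi))],0,600)
                if i in (9,19,29):
                    P,Rm=fkt(q); print(r,z,phi,i,P.round(0),np.round(tl(Rm),1),q)
E
python3 sim.py
```

```text
540 800 0 9 [ 73. 816. 586.] [ 3.5 38.7] [ 1.41  0.88  0.05 -0.05  2.16  1.56]
540 800 0 19 [119. 940. 448.] [14.9 73.5] [ 1.38  1.05  0.05 -0.03  1.78  1.54]
540 800 0 29 [142. 994. 440.] [28.9 77.8] [ 1.36  1.08  0.05 -0.    1.51  1.53]
540 800 20 9 [ 61. 746. 680.] [ 4.7 52.2] [ 1.41  0.76  0.05 -0.05  2.26  1.55]
540 800 20 19 [ 96. 829. 635.] [16.5 74.7] [ 1.38  0.83  0.05 -0.02  1.97  1.54]
540 800 20 29 [111. 845. 684.] [30.  78.2] [1.36 0.79 0.05 0.   1.78 1.53]
540 800 40 9 [ 43. 653. 770.] [ 4.9 54.9] [ 1.42  0.63  0.05 -0.05  2.38  1.55]
540 800 40 19 [ 66. 676. 788.] [15.7 74.8] [ 1.38  0.61  0.05 -0.03  2.21  1.53]
540 800 40 29 [ 73. 644. 855.] [27.9 78.2] [1.35 0.52 0.05 0.01 2.08 1.52]
540 800 60 9 [ 21. 545. 848.] [ 4.3 51.5] [ 1.42  0.5   0.05 -0.07  2.53  1.54]
540 800 60 19 [ 32. 498. 897.] [13.  73.9] [ 1.38  0.41  0.05 -0.03  2.46  1.52]
540 800 60 29 [ 32. 421. 954.] [22.7 77.9] [1.33 0.29 0.05 0.01 2.41 1.51]
540 800 80 9 [ -2. 431. 908.] [ 3.1 38.6] [ 1.44  0.37  0.05 -0.09  2.68  1.54]
540 800 80 19 [ -4. 311. 963.] [ 8.9 70.8] [ 1.39  0.22  0.05 -0.06  2.72
[... 565 characters left out ...]
 9 [ 54. 737. 702.] [ 7.4 66. ] [ 1.42  0.73  0.05 -0.04  2.23  1.56]
700 700 40 19 [ 72. 720. 764.] [19.3 76.9] [ 1.38  0.65  0.05 -0.02  2.1   1.54]
700 700 40 29 [ 75. 658. 860.] [31.9 79.2] [1.35 0.53 0.05 0.02 2.01 1.53]
700 700 60 9 [ 33. 637. 789.] [ 6.5 63.8] [ 1.43  0.6   0.05 -0.05  2.38  1.56]
700 700 60 19 [ 38. 548. 879.] [16.4 76.4] [ 1.39  0.45  0.05 -0.02  2.36  1.54]
700 700 60 29 [ 34. 437. 959.] [26.7 79.1] [1.33 0.29 0.05 0.03 2.34 1.52]
700 700 80 9 [  9. 534. 857.] [ 4.9 57.1] [ 1.44  0.48  0.05 -0.06  2.53  1.56]
700 700 80 19 [  1. 369. 950.] [12.1 74.7] [ 1.4   0.27  0.05 -0.04  2.62  1.53]
700 700 80 29 [  -7.  219. 1000.] [19.  78.5] [1.26 0.08 0.05 0.08 2.68 1.51]
```

```bash
python3 -m inch '{"hand":[0,0,0,0,0,0,0,0,0,0,0],"delta_pos":[[0,0,-4],[0,0,-4],[0,0,-4],[0,0,-4],[0,0,-3],[0,0,-3],[0,0,-3],[0,0,-3],[0,0,-3],[0,0,-3],[0,0,-3]],"turn":[-0.143,-0.143,-0.143,-0.143,-0.143,-0.143,-0.143,-0.143,-0.143,-0.143,-0.143]}';python3 - <<'E'
from h import *
info(); go([480,120,680]); p,M,s=state(); print((M.T@[-46,42,14]/9).round(2)*1.0,(M.T@np.array([15-480,546-120,800-680])/10).round(2))
E
```

```text
t: 15.15
eef_pos: [495.6, -135.7, 694.6]
tcp_rot: [3.094, 0.071, 1.401]
ft_force: [0.2, -0.6, 0.1]
opening: 0.006
t 15.15 pos [ 495.6 -135.7  694.6] tilt 4.9 zhead -65.9 xhead 80.3 q [-0.37  0.17  1.01 -0.06  1.89 -0.23] F [ 0.2 -0.6  0.1] op 0.006
pos [ 495.6 -135.7  694.6] delta cm [24.98 -5.84 -0.6 ] rows 6 each [ 4.16 -0.97 -0.1 ]
[ 3.61 -5.73 -2.09] [ 33.17 -52.29 -16.91]
```

```bash
python3 -m inch '{"hand":[0,0,0,0,0,0,0,0,0,0,0,0,0,0,0,0,0,0,0],"delta_pos":[[4.2,-1,-0.1],[4.2,-1,-0.1],[4.2,-1,-0.1],[4.2,-1,-0.1],[4.2,-1,-0.1],[4.2,-1,-0.1],[2.55,-4,-1.3],[2.55,-4,-1.3],[2.55,-4,-1.3],[2.55,-4,-1.3],[2.55,-4,-1.3],[2.55,-4,-1.3],[2.55,-4,-1.3],[2.55,-4,-1.3],[2.55,-4,-1.3],[2.55,-4,-1.3],[2.55,-4,-1.3],[2.55,-4,-1.3],[2.55,-4,-1.3]],"turn":[0,0,0,0,0,0,0,0,0,0,0,0,0,0,0,0,0,0,0]}';python3 - <<'E'
from h import *
info(); snap('wrist','w7'); go([15,546,800])
E
```

```text
t: 17.05
eef_pos: [17.5, 552.5, 798.1]
tcp_rot: [3.092, 0.072, 1.395]
ft_force: [0.3, 2.5, 0.8]
opening: 0.008
t 17.05 pos [ 17.5 552.5 798.1] tilt 5.0 zhead -65.7 xhead 79.9 q [ 1.44  0.43  0.35 -0.07  2.43  1.56] F [0.3 2.5 0.8] op 0.008
pos [ 14.2 558.3 795.8] delta cm [-1.23  0.31 -0.31] rows 1 each [-1.23  0.31 -0.31]
```

View pics/w7.png

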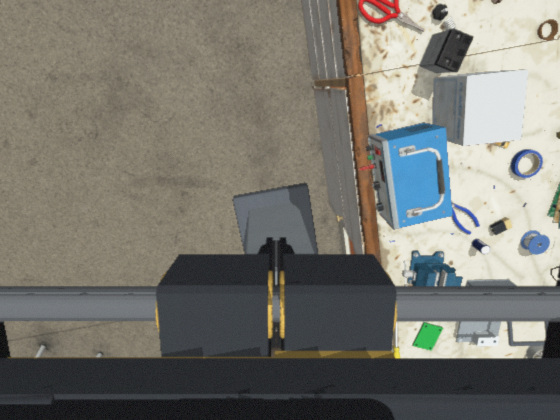

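```bash
python3 -m inch '{"hand":[0,0,0,0,0,0,0,0,0,0,0,0,0,0,0,0,0,0,0,0],"delta_pos":[[3,0,-4],[3,0,-4],[3,0,-4],[3,0,-4],[3,0,-4],[3,0,-4],[3,0,-4],[3,0,-4],[3,0,-4],[3,0,-4],[3,0,-4],[3,0,-4],[3,0,-4],[3,0,-4],[3,0,-4],[3,0,-4],[3,0,-4],[3,0,-4],[3,0,-4],[3,0,-4]],"turn":[0,0,0,0,0,0,0,0,0,0,0,0,0,0,0,0,0,0,0,0]}';python3 - <<'E'
from h import *
info()
E
```

```text
t: 19.1
eef_pos: [46.3, 538.7, 891.0]
tcp_rot: [3.112, -0.334, 1.41]
ft_force: [-0.3, -0.1, 1.0]
opening: -0.001
t 19.1 pos [ 46.3 538.7 891. ] tilt 19.2 zhead 75.6 xhead 80.8 q [ 1.37  0.43  0.05 -0.02  2.33  1.52] F [-0.3 -0.1  1. ] op -0.001
```

```bash
python3 -m inch '{"hand":[0,0,0,0,0,0,0,0,0,0,0,0,0,0,0,0],"delta_pos":[[3.6,-0.6,-3.4],[3.6,-0.6,-3.4],[3.6,-0.6,-3.4],[3.6,-0.6,-3.4],[3.6,-0.6,-3.4],[3.6,-0.6,-3.4],[3.6,-0.6,-3.4],[3.6,-0.6,-3.4],[3.6,-0.6,-3.4],[3.6,-0.6,-3.4],[3.6,-0.6,-3.4],[3.6,-0.6,-3.4],[3.6,-0.6,-3.4],[3.6,-0.6,-3.4],[3.6,-0.6,-3.4],[3.6,-0.6,-3.4]],"turn":[0,0,0,0,0,0,0,0,0,0,0,0,0,0,0,0]}';python3 - <<'E'
from h import *
info()
E
```

```text
t: 20.7
eef_pos: [-19.3, 467.0, 992.9]
tcp_rot: [3.138, -0.739, 1.419]
ft_force: [-0.6, -1.0, -1.0]
opening: 0.003
t 20.7 pos [-19.3 467.  992.9] tilt 42.4 zhead 81.0 xhead 81.3 q [ 1.49  0.28  0.05 -0.06  2.08  1.6 ] F [-0.6 -1.  -1. ] op 0.003
```

Run:
```python
from h import *
from kin import *
np.set_printoptions(precision=2,suppress=True)
p,M,s=state(); q=np.array(s['joints'])
print(fkt(q)[0],p)
# world axes of tool in rack frame
print(Rz(RY).T@M)
W=[p,[350,330,820],[480,0,700],rack2w([-330,36,0])+[0,0,400],rack2w([-262,36,140])]
for a,b in zip(W[:-1],W[1:]):
    a=np.array(a,float);b=np.array(b,float);n=int(np.ceil(np.linalg.norm(b-a)/48))
    dq=0
    for i in range(1,n+1):
        q2,e=ik(a+(b-a)*i/n,M,q); dq=max(dq,(np.abs(q2-q)/.1/np.array([2.22,2.22,2.79,3.14,3.14,3.14])).max()); q=q2
    print(b.round(0),n,q,'err',round(e,4),'speedfrac',round(dq,2),'delta tool cm',(M.T@(b-a)/10).round(2),'each',(M.T@(b-a)/10/n).round(2))
```

```text
[-19.22 468.2  993.47] [-19.32 467.01 992.93]
[[ 0.74  0.02  0.67]
 [ 0.02 -1.    0.01]
 [ 0.67  0.   -0.74]]
[350. 330. 820.] 9 [0.37 0.01 1.   0.62 1.67 0.74] err 0.0 speedfrac 1.17 delta tool cm [-17.53  38.56   7.54] each [-1.95  4.28  0.84]
[480.   0. 700.] 8 [-0.42  0.11  1.2   0.77  1.93 -0.02] err 0.0 speedfrac 0.53 delta tool cm [-30.73  17.88 -11.73] each [-3.84  2.24 -1.47]
[ 508. -313.  406.] 9 [-0.84  0.49  1.38  0.56  1.75 -0.72] err 0.0 speedfrac 0.33 delta tool cm [-42.37   7.52   1.17] each [-4.71  0.84  0.13]
[ 520. -246.  146.] 6 [-0.75  0.73  1.72  0.63  1.24 -0.98] err 0.0 speedfrac 0.29 delta tool cm [-12.5    0.08  23.79] each [-2.08  0.01  3.97]
```

```bash
python3 -m inch '{"hand":[0,0,0,0,0,0,0,0,0,0,0,0,0,0,0],"delta_pos":[[-1.17,2.57,0.5],[-1.17,2.57,0.5],[-1.17,2.57,0.5],[-1.17,2.57,0.5],[-1.17,2.57,0.5],[-1.17,2.57,0.5],[-1.17,2.57,0.5],[-1.17,2.57,0.5],[-1.17,2.57,0.5],[-1.17,2.57,0.5],[-1.17,2.57,0.5],[-1.17,2.57,0.5],[-1.17,2.57,0.5],[-1.17,2.57,0.5],[-1.17,2.57,0.5]],"turn":[0,0,0,0,0,0,0,0,0,0,0,0,0,0,0]}';python3 - <<'E'
from h import *
info(); go([480,0,700])
E
```

```text
t: 22.2
eef_pos: [347.5, 331.0, 822.2]
tcp_rot: [3.136, -0.738, 1.42]
ft_force: [-0.5, 0.2, 0.9]
opening: 0.005
t 22.2 pos [347.5 331.  822.2] tilt 42.3 zhead 80.9 xhead 81.4 q [0.38 0.01 1.   0.62 1.67 0.75] F [-0.5  0.2  0.9] op 0.005
pos [347.5 331.  822.2] delta cm [-30.97  18.13 -11.53] rows 8 each [-3.87  2.27 -1.44]
```

```bash
python3 -m inch '{"hand":[0,0,0,0,0,0,0,0,0,0,0,0,0,0,0,0,0],"delta_pos":[[-3.87,2.27,-1.44],[-3.87,2.27,-1.44],[-3.87,2.27,-1.44],[-3.87,2.27,-1.44],[-3.87,2.27,-1.44],[-3.87,2.27,-1.44],[-3.87,2.27,-1.44],[-3.87,2.27,-1.44],[-4.71,0.84,0.13],[-4.71,0.84,0.13],[-4.71,0.84,0.13],[-4.71,0.84,0.13],[-4.71,0.84,0.13],[-4.71,0.84,0.13],[-4.71,0.84,0.13],[-4.71,0.84,0.13],[-4.71,0.84,0.13]],"turn":[0,0,0,0,0,0,0,0,0,0,0,0,0,0,0,0,0]}';python3 - <<'E'
from h import *
from kin import *
info(); snap('wrist','w8',['keeper_mid','plate4_mid']); go(rack2w([-262,36,140]))
E
```

```text
t: 23.9
eef_pos: [508.6, -314.6, 405.8]
tcp_rot: [3.136, -0.736, 1.42]
ft_force: [-0.3, 0.6, 1.4]
opening: 0.002
t 23.9 pos [ 508.6 -314.6  405.8] tilt 42.2 zhead 80.9 xhead 81.4 q [-0.84  0.49  1.38  0.56  1.75 -0.72] F [-0.3  0.6  1.4] op 0.002
keeper_mid []
plate4_mid [(array([281.5, 180.6]), 0.76, array([561.6, -33.9,  49.9])), (array([159.1, 257.9]), 0.68, array([ 371.6, -111.2,    8.6]))]
pos [ 508.6 -314.7  404.5] delta cm [-12.28   0.06  23.78] rows 6 each [-2.05  0.01  3.96]
```

View pics/w8.png

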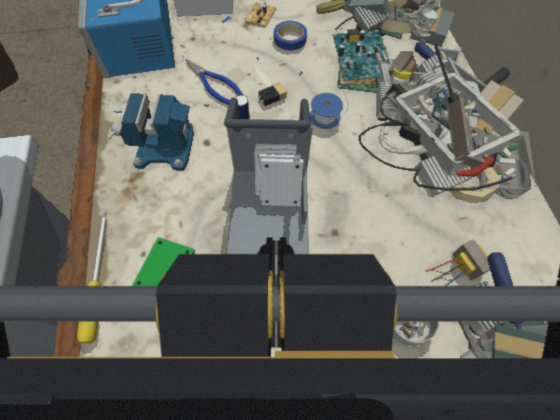

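```bash
python3 -m inch '{"hand":[0,0,0,0,0,0,0],"delta_pos":[[-2.05,0.01,3.96],[-2.05,0.01,3.96],[-2.05,0.01,3.96],[-2.05,0.01,3.96],[-2.05,0.01,3.96],[-2.05,0.01,3.96],[0,0,0]],"turn":[0,0,0,0,0,0,0]}';python3 - <<'E'
from h import *
from kin import *
np.set_printoptions(precision=2,suppress=True)
info(); p,M,s=state(); print('tip',w2rack(p+78*M[:,2])); snap('wrist','w9'); go(rack2w([-198,36,26])-78*M[:,2]); print('x 1cm', M.T@Rz(RY)@[1,0,0],'y',M.T@Rz(RY)@[0,1,0])
E
```

```text
t: 24.75
eef_pos: [520.1, -243.3, 145.8]
tcp_rot: [-3.14, -0.74, 1.417]
ft_force: [-0.1, -0.8, 1.1]
opening: 0.004
t 24.75 pos [ 520.1 -243.3  145.8] tilt 42.4 zhead 81.4 xhead 81.2 q [-0.75  0.73  1.72  0.63  1.24 -0.98] F [-0.1 -0.8  1.1] op 0.004
tip [-206.46   37.6    82.22]
pos [ 520.9 -244.7  148.5] delta cm [-3.25  0.07  5.01] rows 2 each [-1.62  0.04  2.51]
x 1cm [0.74 0.02 0.67] y [ 0.02 -1.    0.02]
```

View pics/w9.png

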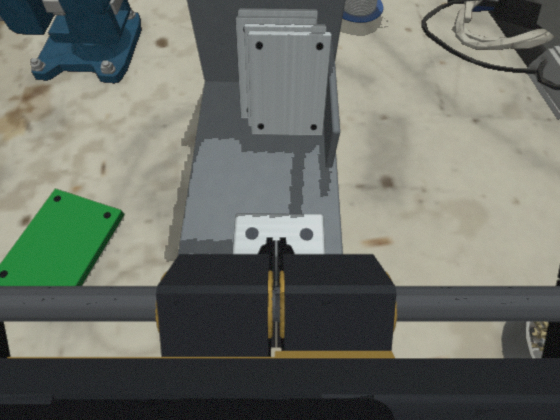

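```bash
python3 -m inch '{"hand":[0,0,0],"delta_pos":[[-1.62,0.04,2.5],[-1.62,0.04,2.5],[0,0,0]],"turn":[0,0,0]}';python3 - <<'E'
from h import *
from kin import *
np.set_printoptions(precision=2,suppress=True)
info(); p,M,s=state(); print('tip',w2rack(p+78*M[:,2]))
E
```

```text
t: 25.1
eef_pos: [523.4, -236.5, 90.0]
tcp_rot: [3.137, -0.737, 1.42]
ft_force: [-0.4, 0.1, 0.1]
opening: 0.006
t 25.1 pos [ 523.4 -236.5   90. ] tilt 42.2 zhead 81.0 xhead 81.4 q [-0.73  0.81  1.74  0.67  1.15 -1.04] F [-0.4  0.1  0.1] op 0.006
tip [-199.31   35.18   26.3 ]
```

```bash
python3 -m inch '{"hand":[0,0,0,0],"delta_pos":[[0.74,0.01,0.67],[0.74,0.01,0.67],[0.74,0.01,0.67],[0,0,0]],"turn":[0,0,0,0]}';python3 - <<'E'
from h import *
from kin import *
np.set_printoptions(precision=2,suppress=True)
info(); p,M,s=state(); print('tip',w2rack(p+78*M[:,2])); snap('wrist','w10')
E
```

```text
t: 25.5
eef_pos: [528.8, -205.7, 91.6]
tcp_rot: [3.134, -0.737, 1.423]
ft_force: [-0.1, -1.0, 4.8]
opening: 0.005
t 25.5 pos [ 528.8 -205.7   91.6] tilt 42.2 zhead 80.9 xhead 81.5 q [-0.69  0.8   1.78  0.7   1.11 -1.04] F [-0.1 -1.   4.8] op 0.005
tip [-168.13   35.11   27.85]
```

View pics/w10.png

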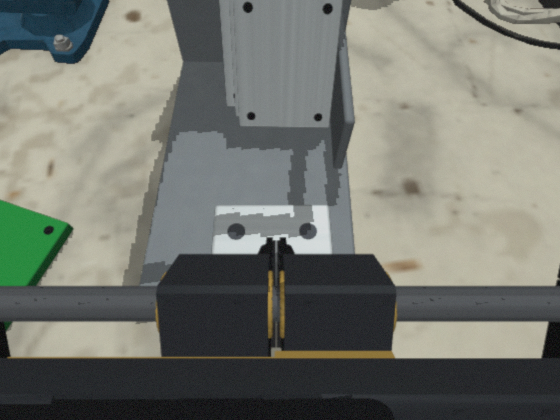

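```bash
cat >> kin.py <<'E'
def keeper(P,rows=None):
    Q=(P.reshape(-1,3)-RC)@Rz(RY); Q=Q[~np.isnan(Q[:,0])]
    return Q
E
python3 - <<'E'
from h import *
from kin import *
np.set_printoptions(precision=1,suppress=True)
for t in ('w9','w10'):
    cal,im,d=load(t)
    P=cloud(cal,d); Q=(P-RC)@Rz(RY)
    m=((Q[...,2]>22)&(Q[...,2]<34)&(Q[...,0]>-220)&(Q[...,0]<-100)&(Q[...,1]>-5)&(Q[...,1]<80)); m[:,:200]=0; m[250:]=0
    q=Q[m]; print(t,len(q),'front x',np.percentile(q[:,0],[50,95,98]),'y',np.percentile(q[:,1],[1,99]),'z',np.median(q[:,2]))
    for v in range(200,252,6): print(v,Q[v,250],end=' ')
    print()
E
```

```text
w9 2967 front x [-165.  -153.7 -152.8] y [ 7.8 66.2] z 27.58039553833603
200 [-127.    59.8   -0.4] 206 [-133.3   59.3    1.5] 212 [-137.9   59.1    0.4] 218 [-156.9   56.3   28.1] 224 [-161.2   56.1   27.8] 230 [-165.4   55.9   27.3] 236 [-170.4   55.5   28.8] 242 [-174.4   55.4   28.1] 248 [-178.2   55.2   27.2] 
w10 4955 front x [-150.1 -138.8 -137.9] y [ 8.6 66.9] z 27.629696716951027
200 [-120.    51.8    0.5] 206 [-139.    49.3   28.1] 212 [-142.2   49.1   27.5] 218 [-145.6   49.    27.3] 224 [-148.7   48.8   26.8] 230 [-152.5   48.6   27.7] 236 [-155.4   48.4   26.9] 242 [-159.    48.2   27.6] 248 [-161.9   48.1   27.1]
```

```bash
python3 -m inch '{"hand":[0,0,0,0,0,0,0],"delta_pos":[[0.72,0.02,0.69],[0.73,0.02,0.68],[0.73,0.02,0.68],[0.73,0.02,0.68],[0.73,0.02,0.68],[0.73,0.02,0.68],[0,0,0]],"turn":[0,0,0,0,0,0,0]}';cat >> kin.py <<'E'
def look(tag,lo=-200,hi=-20,vmax=250):
    from h import snap,cloud,state,info
    info(); p,M,s=state(); print('tip',w2rack(p+78*M[:,2]).round(1))
    cal,im,d=snap('wrist',tag)
    Q=(cloud(cal,d)-RC)@Rz(RY)
    m=((Q[...,2]>22)&(Q[...,2]<34)&(Q[...,0]>lo)&(Q[...,0]<hi)&(Q[...,1]>-5)&(Q[...,1]<80)); m[:,:200]=0; m[vmax:]=0
    q=Q[m]; print(len(q),'front x',np.percentile(q[:,0],[50,95,98]).round(1),'y',np.percentile(q[:,1],[1,99]).round(1),'z',np.median(q[:,2]).round(1))
    return Q,im
E
python3 - <<'E'
from kin import *
look('w11',-160,-62)
E
```

```text
t: 26.25
eef_pos: [539.3, -147.1, 90.7]
tcp_rot: [3.133, -0.737, 1.423]
ft_force: [1.0, -1.9, 10.3]
opening: 0.003
t 26.25 pos [ 539.3 -147.1   90.7] tilt 42.2 zhead 80.8 xhead 81.5 q [-0.6   0.79  1.83  0.78  1.05 -1.03] F [ 1.  -1.9 10.3] op 0.003
tip [-108.6   34.8   27. ]
5493 front x [-90.6 -77.1 -74.3] y [-1.7 69.2] z 27.6
```

View pics/w11.png

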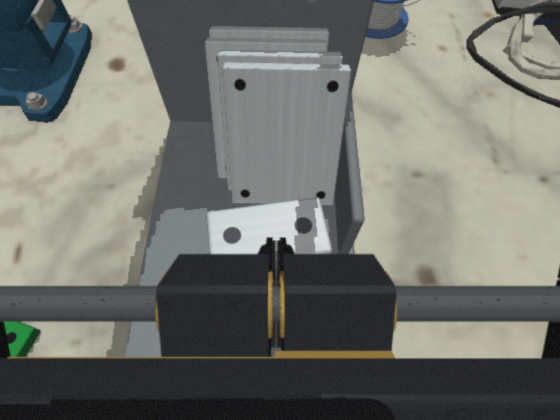

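```bash
python3 -m inch '{"hand":[0,0,0,0],"delta_pos":[[0.5,0.01,0.42],[0.5,0.01,0.44],[0.5,0.01,0.44],[0,0,0]],"turn":[0,0,0,0]}';python3 - <<'E'
from kin import *
look('w12',-140,-62)
E
```

```text
t: 26.7
eef_pos: [542.3, -128.0, 90.7]
tcp_rot: [3.134, -0.736, 1.422]
ft_force: [-0.5, -3.4, 6.8]
opening: 0.001
t 26.7 pos [ 542.3 -128.    90.7] tilt 42.2 zhead 80.8 xhead 81.5 q [-0.57  0.78  1.85  0.8   1.03 -1.03] F [-0.5 -3.4  6.8] op 0.001
tip [-89.3  35.2  26.9]
4658 front x [-72.9 -63.2 -62.5] y [ 0.4 68.8] z 27.6
```

View pics/w12.png

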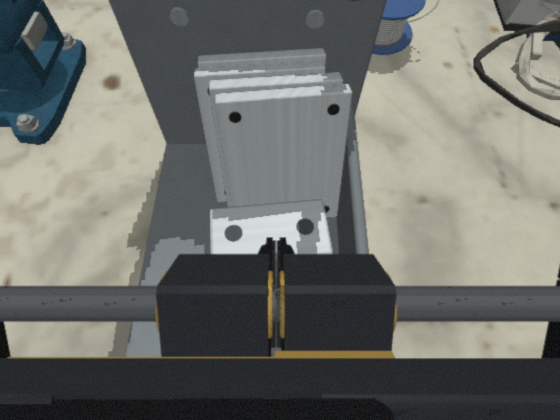

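```bash
python3 -m inch '{"hand":[0,0,0,0],"delta_pos":[[0.4,0.01,0.36],[0.4,0.01,0.36],[0.4,0.01,0.36],[0,0,0]],"turn":[0,0,0,0]}';python3 - <<'E'
from kin import *
look('w13',-140,-40)
E
```

```text
t: 27.15
eef_pos: [545.3, -112.3, 90.8]
tcp_rot: [3.133, -0.736, 1.422]
ft_force: [0.5, -4.0, 8.4]
opening: 0.005
t 27.15 pos [ 545.3 -112.3   90.8] tilt 42.2 zhead 80.8 xhead 81.5 q [-0.55  0.78  1.86  0.82  1.02 -1.02] F [ 0.5 -4.   8.4] op 0.005
tip [-73.3  35.   27. ]
5715 front x [-54.6 -41.3 -40.5] y [ 0.4 68.8] z 27.6
```

View pics/w13.png

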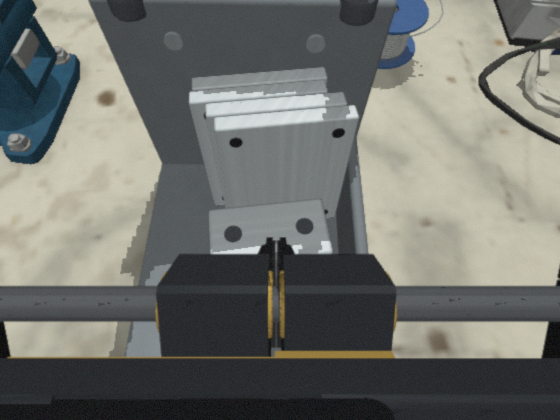

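```bash
python3 -m inch '{"hand":[0,0,0,0],"delta_pos":[[0.35,0.01,0.31],[0.3,0.01,0.27],[0.2,0.01,0.18],[0,0,0]],"turn":[0,0,0,0]}';python3 - <<'E'
from kin import *
look('w14',-140,-36)
E
```

```text
t: 27.6
eef_pos: [547.5, -104.1, 91.4]
tcp_rot: [3.129, -0.732, 1.424]
ft_force: [-8.0, -25.8, 18.9]
opening: 0.006
t 27.6 pos [ 547.5 -104.1   91.4] tilt 41.9 zhead 80.5 xhead 81.6 q [-0.53  0.77  1.86  0.83  1.01 -1.02] F [ -8.  -25.8  18.9] op 0.006
tip [-65.1  34.   27.3]
5000 front x [-47.9 -37.2 -36.5] y [ 0.4 69. ] z 27.6
```

View pics/w14.png

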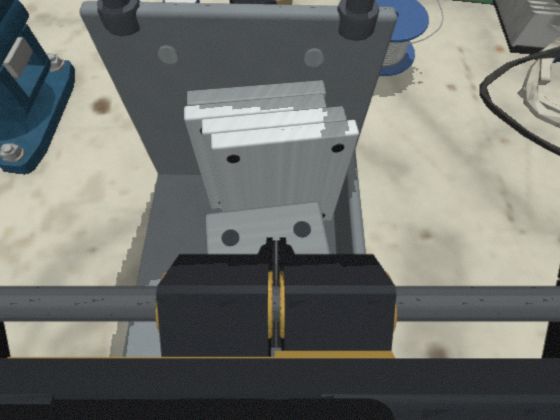

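Run:
```python
from h import *
from kin import *
np.set_printoptions(precision=1,suppress=True)
cal,im,d=load('w14')
cv2.imwrite('pics/w14c.png',cv2.resize(im[70:265,130:400],None,fx=2.9,fy=2.9,interpolation=cv2.INTER_CUBIC))
Q=(cloud(cal,d)-RC)@Rz(RY)
for v in (75,85,95,105,115,120,125,130,135,140,150,160,170,180,190,200):
    print(v,[tuple(Q[v,u].round(0)) for u in (190,200,215,230,260,290,320,335,350)])
```

```text
75 [(np.float64(1.0), np.float64(74.0), np.float64(80.0)), (np.float64(1.0), np.float64(69.0), np.float64(80.0)), (np.float64(0.0), np.float64(63.0), np.float64(80.0)), (np.float64(1.0), np.float64(56.0), np.float64(80.0)), (np.float64(1.0), np.float64(43.0), np.float64(81.0)), (np.float64(0.0), np.float64(30.0), np.float64(82.0)), (np.float64(1.0), np.float64(17.0), np.float64(81.0)), (np.float64(1.0), np.float64(10.0), np.float64(82.0)), (np.float64(1.0), np.float64(3.0), np.float64(81.0))]
85 [(np.float64(-0.0), np.float64(74.0), np.float64(75.0)), (np.float64(0.0), np.float64(70.0), np.float64(75.0)), (np.float64(-0.0), np.float64(63.0), np.float64(75.0)), (np.float64(1.0), np.float64(57.0), np.float64(75.0)), (np.float64(nan), np.float64(nan), np.float64(nan)), (np.float64(-4.0), np.float64(30.0), np.float64(80.0)), (np.float64(-4.0), np.float64(17.0), np.float64(81.0)), (np.float64(1.0), np.float64(9.0), np.float64(76.0)), (np.float64(1.0), np.float64(2.0), np.float64(76.0))]
95 [(np.float64(-10.0), np.float64(72.0), np.float64(79.0)), (np.float64(-10.0), np.float64(68.0), np.f
[... 6407 characters left out ...]
loat64(40.0)), (np.float64(-31.0), np.float64(13.0), np.float64(36.0)), (np.float64(-30.0), np.float64(5.0), np.float64(35.0)), (np.float64(-35.0), np.float64(-1.0), np.float64(44.0))]
200 [(np.float64(-18.0), np.float64(87.0), np.float64(0.0)), (np.float64(-18.0), np.float64(81.0), np.float64(-1.0)), (np.float64(-23.0), np.float64(70.0), np.float64(10.0)), (np.float64(-37.0), np.float64(57.0), np.float64(36.0)), (np.float64(-36.0), np.float64(43.0), np.float64(34.0)), (np.float64(-33.0), np.float64(27.0), np.float64(30.0)), (np.float64(-30.0), np.float64(11.0), np.float64(26.0)), (np.float64(-29.0), np.float64(3.0), np.float64(24.0)), (np.float64(-41.0), np.float64(-0.0), np.float64(45.0))]
```

View pics/w14c.png

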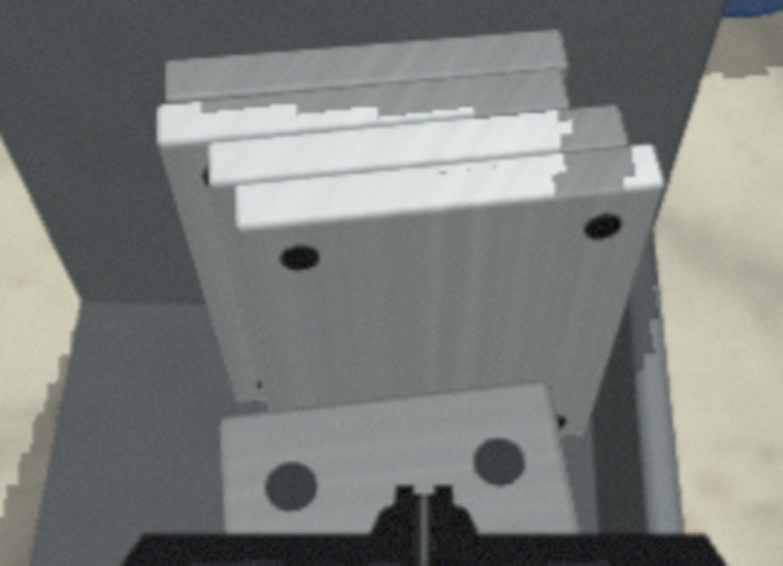

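```bash
python3 -m inch '{"hand":[0,0,0,0,0],"delta_pos":[[-0.74,-0.02,-0.67],[-0.74,-0.02,-0.67],[0.04,-2,0.04],[0.37,0.01,0.35],[0,0,0]],"turn":[0,0,0,0,0]}';python3 - <<'E'
from kin import *
from h import info,state
info(); p,M,s=state(); print('tip',w2rack(p+78*M[:,2]).round(1))
E
```

```text
t: 28.15
eef_pos: [524.5, -111.8, 89.1]
tcp_rot: [3.137, -0.737, 1.42]
ft_force: [-0.2, -0.2, -0.5]
opening: 0.008
t 28.15 pos [ 524.5 -111.8   89.1] tilt 42.2 zhead 81.0 xhead 81.3 q [-0.56  0.77  1.91  0.82  1.   -1.06] F [-0.2 -0.2 -0.5] op 0.008
tip [-76.4  55.8  25.4]
```

```bash
python3 -m inch '{"hand":[0,0,0,0],"delta_pos":[[0.3,0.01,0.27],[0.3,0.01,0.27],[0.2,0.01,0.18],[0,0,0]],"turn":[0,0,0,0]}';python3 - <<'E'
from kin import *
np.set_printoptions(precision=1,suppress=True)
Q,im=look('w15',-140,-33)
for v in (100,110,120,130,140,150,160,170,180,190,200): print(v,[tuple(Q[v,u].round(0).tolist()) for u in (170,180,190,200,230,260,290,320)])
import cv2; cv2.imwrite('pics/w15c.png',cv2.resize(im[60:265,100:400],None,fx=2.6,fy=2.6,interpolation=cv2.INTER_CUBIC))
E
```

```text
t: 28.55
eef_pos: [526.4, -101.6, 89.1]
tcp_rot: [3.137, -0.736, 1.421]
ft_force: [-4.9, -4.7, 3.3]
opening: 0.003
t 28.55 pos [ 526.4 -101.6   89.1] tilt 42.2 zhead 81.0 xhead 81.4 q [-0.6  0.8  1.9  0.8  1.  -1.1] F [-4.9 -4.7  3.3] op 0.003
tip [-66.   55.7  25.3]
6061 front x [-47.3 -34.6 -33.7] y [ 0.3 67.6] z 27.6
100 [(nan, nan, nan), (0.0, 103.0, 63.0), (1.0, 99.0, 62.0), (-0.0, 94.0, 63.0), (1.0, 79.0, 63.0), (-15.0, 64.0, 80.0), (-14.0, 51.0, 79.0), (-15.0, 39.0, 80.0)]
110 [(56.0, 134.0, -6.0), (1.0, 105.0, 54.0), (1.0, 100.0, 55.0), (0.0, 95.0, 56.0), (1.0, 80.0, 56.0), (-21.0, 64.0, 79.0), (-21.0, 51.0, 80.0), (-21.0, 39.0, 80.0)]
120 [(48.0, 133.0, -7.0), (1.0, 107.0, 48.0), (-0.0, 101.0, 49.0), (1.0, 96.0, 48.0), (0.0, 81.0, 49.0), (-24.0, 64.0, 76.0), (-26.0, 51.0, 80.0), (-27.0, 39.0, 81.0)]
130 [(39.0, 131.0, -7.0), (1.0, 108.0, 40.0), (-0.0, 103.0, 41.0), (1.0, 98.0, 40.0), (1.0, 82.0, 40.0), (-24.0, 64.0, 70.0), (-31.0, 51.0, 79.0), (-30.0, 39.0, 78.0)]
140 [(30.0, 130.0, -6.0), (30.0, 123.0, -7.0), (0.0, 105.0, 32.0), (1.0, 99.0, 31.0), (1.0, 83.0, 32.0), (-23.0,
[... 381 characters left out ...]
37.0, 60.0)]
170 [(6.0, 126.0, -7.0), (6.0, 120.0, -7.0), (6.0, 113.0, -7.0), (0.0, 104.0, 2.0), (-0.0, 86.0, 4.0), (-24.0, 65.0, 40.0), (-32.0, 50.0, 52.0), (-32.0, 36.0, 52.0)]
180 [(-2.0, 125.0, -7.0), (-2.0, 118.0, -6.0), (-2.0, 112.0, -6.0), (-5.0, 104.0, -1.0), (-5.0, 86.0, -1.0), (-23.0, 65.0, 29.0), (-32.0, 50.0, 43.0), (-32.0, 35.0, 44.0)]
190 [(-9.0, 124.0, -7.0), (-9.0, 117.0, -6.0), (-12.0, 110.0, -1.0), (-12.0, 104.0, -1.0), (-12.0, 85.0, -1.0), (-16.0, 66.0, 7.0), (-31.0, 49.0, 33.0), (-31.0, 34.0, 34.0)]
200 [(-16.0, 123.0, -8.0), (-17.0, 116.0, -6.0), (-19.0, 109.0, -1.0), (-20.0, 102.0, 1.0), (-19.0, 84.0, -1.0), (-34.0, 65.0, 28.0), (-34.0, 49.0, 28.0), (-34.0, 34.0, 28.0)]
```

View pics/w15c.png

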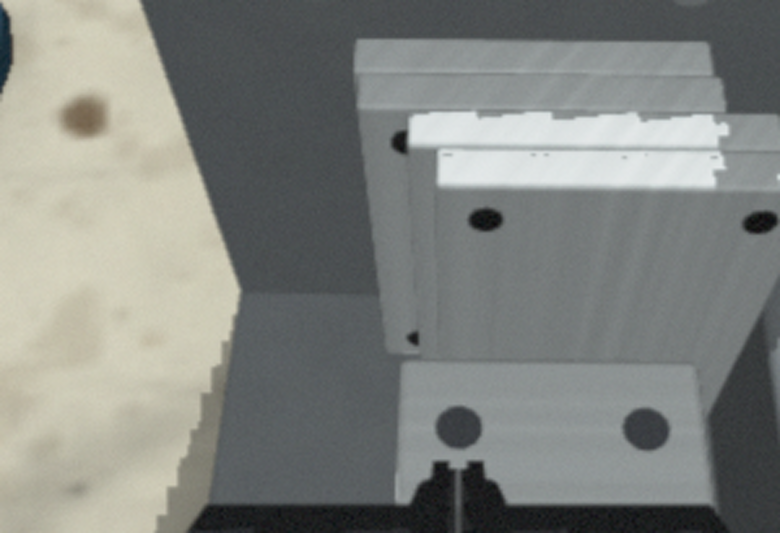

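```bash
python3 -m inch '{"hand":[0,0,0,0,0],"delta_pos":[[-1.5,0,-1.3],[-1.5,1,-3],[-1.2,1,-4],[0,0.4,-3],[0,0,0]],"turn":[0,0,0,0,0]}';python3 - <<'E'
from kin import *
Q,im=look('w16',-140,-33)
import numpy as np
np.set_printoptions(precision=1,suppress=True)
# plate top faces: points with z 74..86 and x bins
for a,b in ((-7,-1),(-15,-9),(-23,-17),(-31,-25)):
    m=(Q[...,2]>77)&(Q[...,2]<84)&(Q[...,0]>a)&(Q[...,0]<b)&(Q[...,1]>-20)&(Q[...,1]<95); y=Q[...,1][m]; print((a,b),len(y),np.percentile(y,[1,99]) if len(y) else None)
m=(Q[...,2]>40)&(Q[...,2]<48)&(Q[...,0]>-96)&(Q[...,0]<-5)&(Q[...,1]>-20)&(Q[...,1]<4); print('fence y',np.percentile(Q[...,1][m],[2,50,98]))
E
```

```text
t: 29.1
eef_pos: [534.5, -213.6, 146.6]
tcp_rot: [3.131, -0.734, 1.422]
ft_force: [-0.2, -0.1, -0.8]
opening: 0.005
t 29.1 pos [ 534.5 -213.6  146.6] tilt 42.1 zhead 80.6 xhead 81.5 q [-0.69  0.72  1.74  0.67  1.2  -0.96] F [-0.2 -0.1 -0.8] op 0.005
tip [-175.    27.9   82.8]
2921 front x [-51.9 -35.2 -34.1] y [-2.5 67.4] z 27.4
(-7, -1) 501 [15.7 74.3]
(-15, -9) 517 [14.5 73.2]
(-23, -17) 548 [ 6.2 65. ]
(-31, -25) 602 [ 1.7 60.2]
fence y [-5.1 -2.   2.4]
```

View pics/w16.png

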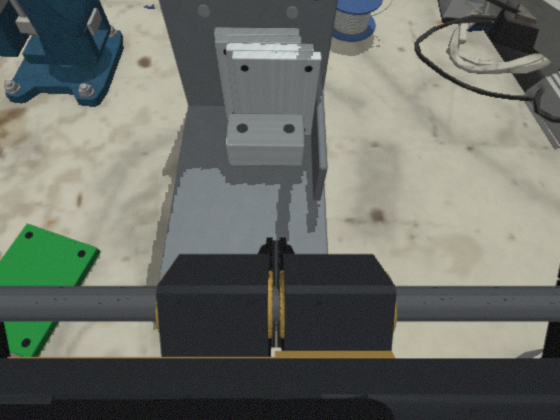

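```bash
python3 -m inch '{"hand":[1,1,1,1,1,1,1,1,1,1,1,1,1,1,1,1,1,1,1,1],"delta_pos":[[0,0,-1],[0,0,0],[0,0,0],[0,0,0],[0,0,0],[0,0,0],[0,0,0],[0,0,0],[0,0,0],[0,0,0],[0,0,0],[0,0,0],[0,0,0],[0,0,0],[0,0,0],[0,0,0],[0,0,0],[0,0,0],[0,0,0],[0,0,0]],"turn":[0.15,0.15,0.15,0.15,0.15,0.15,0.15,0.15,0.15,0.15,0.15,0.15,0.15,0.15,0.15,0.15,0.15,0.15,0.15,0.15]}';python3 -m inch '{"hand":[1,1],"delta_pos":[[0,0,0],[0,0,0]],"turn":[0.14,0]}'
python3 - <<'E'
from kin import *
np.set_printoptions(precision=2,suppress=True)
Q,im=look('w17',-140,-33)
from h import state
p,M,s=state(); print(Rz(RY).T@M)
E
```

```text
t: 31.15
eef_pos: [532.2, -215.9, 150.8]
tcp_rot: [-3.017, 0.73, -1.54]
ft_force: [0.0, -0.3, -0.1]
opening: 0.998
t: 31.35
eef_pos: [532.2, -216.1, 150.9]
tcp_rot: [-3.14, 0.738, -1.722]
ft_force: [0.1, 0.5, -0.1]
opening: 0.998
t 31.35 pos [ 532.2 -216.1  150.9] tilt 42.3 zhead 81.2 xhead -98.7 q [-0.7   0.72  1.73  0.66  1.22  2.19] F [ 0.1  0.5 -0.1] op 0.998
tip [-177.7   30.2   87.2]
158 front x [-94.6 -64.1 -63.9] y [-4.8 58.2] z 26.6
[[-0.74 -0.03  0.67]
 [-0.02  1.    0.01]
 [-0.67 -0.01 -0.74]]
```

View pics/w17.png

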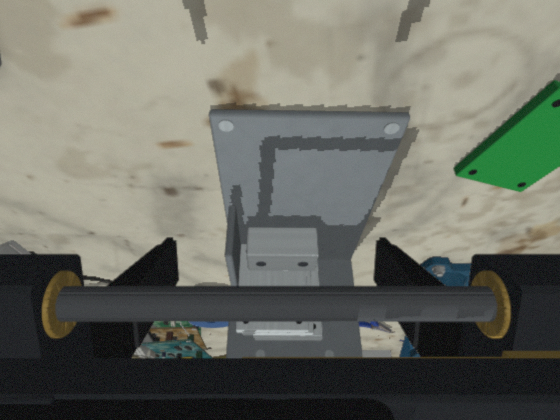

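```bash
python3 -m inch '{"hand":[1,1],"delta_pos":[[0,0,0],[0,0,0]],"turn":[0.04,0]}'
python3 - <<'E'
from kin import *
from h import *
np.set_printoptions(precision=3,suppress=True)
p,M,s=state(); print(Rz(RY).T@M); go(rack2w([-50,33,28])-78*M[:,2]);go(rack2w([-12,33,11])-78*M[:,2])
for v in np.eye(3): print(M.T@Rz(RY)@v)
E
```

```text
t: 31.6
eef_pos: [532.3, -217.0, 151.5]
tcp_rot: [3.113, 0.737, -1.769]
ft_force: [-1.1, -0.6, -0.5]
opening: 0.999
[[-0.74   0.005  0.672]
 [ 0.018  1.     0.012]
 [-0.672  0.021 -0.74 ]]
pos [ 532.3 -217.   151.5] delta cm [-5.5   0.24 13.07] rows 3 each [-1.83  0.08  4.36]
pos [ 532.3 -217.   151.5] delta cm [-7.17  0.23 16.89] rows 4 each [-1.79  0.06  4.22]
[-0.74   0.005  0.672]
[0.018 1.    0.012]
[-0.672  0.021 -0.74 ]
```

```bash
python3 -m inch '{"hand":[1,1,1,1,1],"delta_pos":[[-1.37,0.06,3.27],[-1.37,0.06,3.27],[-1.37,0.06,3.27],[-1.37,0.06,3.27],[0,0,0]],"turn":[0,0,0,0,0]}'
python3 - <<'E'
from kin import *
from h import *
np.set_printoptions(precision=3,suppress=True)
Q,im=look('w18',-140,-33)
p,M,s=state(); go(rack2w([-12,33,11])-78*M[:,2])
E
```

```text
t: 32.1
eef_pos: [551.0, -86.9, 90.3]
tcp_rot: [3.109, 0.738, -1.768]
ft_force: [-0.0, 0.3, 0.6]
opening: 1.001
t 32.1 pos [551.  -86.9  90.3] tilt 42.3 zhead 81.4 xhead -101.3 q [-0.5   0.78  1.87  0.85  1.    2.17] F [-0.   0.3  0.6] op 1.001
tip [-47.2  34.4  26.6]
1946 front x [-63.2 -60.2 -59.4] y [ 0.4 66.8] z 25.6
pos [551.5 -88.7  91.1] delta cm [-1.63 -0.07  3.7 ] rows 1 each [-1.63 -0.07  3.7 ]
```

View pics/w18.png

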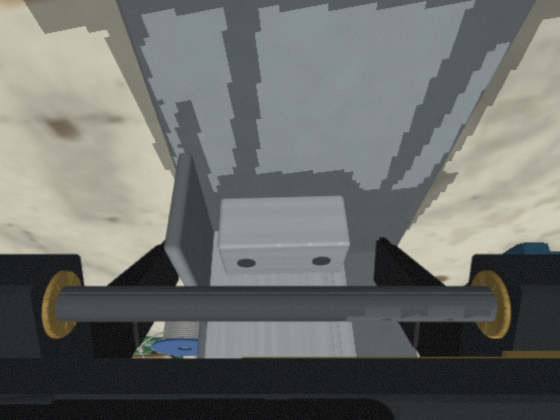

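```bash
python3 -m inch '{"hand":[1,1,1,1,1],"delta_pos":[[-0.4,0,0.9],[-0.4,0,0.9],[-0.4,0,0.9],[-0.35,0,0.8],[0,0,0]],"turn":[0,0,0,0,0]}'
python3 - <<'E'
from kin import *
from h import *
np.set_printoptions(precision=3,suppress=True)
info();p,M,s=state(); print(w2rack(p+78*M[:,2]))
E
```

```text
t: 32.65
eef_pos: [557.8, -55.3, 76.1]
tcp_rot: [3.11, 0.737, -1.773]
ft_force: [-0.1, 0.5, 1.4]
opening: 1.0
t 32.65 pos [557.8 -55.3  76.1] tilt 42.2 zhead 81.1 xhead -101.6 q [-0.45  0.8   1.88  0.91  0.96  2.16] F [-0.1  0.5  1.4] op 1.0
[-14.957  32.872  12.315]
```

```bash
python3 -m inch '{"hand":[1,1,1],"delta_pos":[[-0.22,0,0.2],[-0.2,0,0.18],[0,0,0]],"turn":[0,0,0]}'; python3 -m inch '{"hand":[1,1,1,1],"delta_pos":[[0.01,-0.4,0],[0.01,-0.4,0],[0,-0.2,0],[0,0,0]],"turn":[0,0,0,0]}';python3 - <<'E'
from kin import *
from h import *
np.set_printoptions(precision=3,suppress=True)
info();p,M,s=state(); print(w2rack(p+78*M[:,2]))
E
```

```text
t: 32.95
eef_pos: [559.0, -50.6, 76.6]
tcp_rot: [3.112, 0.736, -1.773]
ft_force: [0.6, -0.6, -0.6]
opening: 1.003
t: 33.35
eef_pos: [568.9, -52.7, 76.1]
tcp_rot: [3.111, 0.737, -1.773]
ft_force: [-2.0, 1.6, 1.5]
opening: 0.999
t 33.35 pos [568.9 -52.7  76.1] tilt 42.2 zhead 81.0 xhead -101.6 q [-0.43  0.8   1.86  0.91  0.96  2.18] F [-2.   1.6  1.5] op 0.999
[-10.481  22.305  12.33 ]
```

```bash
python3 -m inch '{"hand":[1,1,1,1],"delta_pos":[[0.01,-0.3,0],[0.01,-0.2,0],[0,-0.2,0],[0,0,0]],"turn":[0,0,0,0]}';python3 - <<'E'
from kin import *
from h import *
np.set_printoptions(precision=3,suppress=True)
Q,im=look('w19',-140,-33)
E
```

```text
t: 33.75
eef_pos: [575.8, -54.1, 75.8]
tcp_rot: [3.112, 0.736, -1.773]
ft_force: [-2.0, 0.4, 1.3]
opening: 0.999
t 33.75 pos [575.8 -54.1  75.8] tilt 42.2 zhead 80.9 xhead -101.6 q [-0.43  0.81  1.84  0.9   0.97  2.19] F [-2.   0.4  1.3] op 0.999
tip [-10.7  15.2  12.1]
6893 front x [-64.1 -52.4 -51.1] y [-4.3 62.1] z 27.1
```

View pics/w19.png

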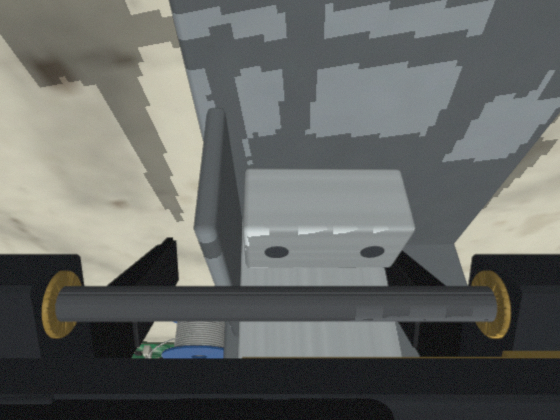

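```bash
python3 -m inch '{"hand":[1,1,1],"delta_pos":[[0,-0.1,0],[0,-0.1,0],[0,0,0]],"turn":[0,0,0]}';python3 -m inch '{"hand":[1,1],"delta_pos":[[0,-0.1,0],[0,0,0]],"turn":[0,0]}';python3 -m inch '{"hand":[1,1],"delta_pos":[[0,-0.1,0],[0,0,0]],"turn":[0,0]}'
```

```text
t: 34.1
eef_pos: [577.7, -54.5, 75.8]
tcp_rot: [3.112, 0.736, -1.773]
ft_force: [-2.4, 0.1, 0.6]
opening: 1.0
t: 34.3
eef_pos: [578.0, -54.4, 75.7]
tcp_rot: [3.11, 0.737, -1.773]
ft_force: [-6.2, 1.2, 2.4]
opening: 0.998
t: 34.5
eef_pos: [578.2, -54.2, 75.5]
tcp_rot: [3.107, 0.737, -1.774]
ft_force: [-11.5, 0.3, 4.3]
opening: 1.003
```

```bash
python3 -m inch '{"hand":[1,1,1],"delta_pos":[[0,-0.1,0],[0,-0.1,0],[0,0,0]],"turn":[0,0,0]}';python3 - <<'E'
from kin import *
from h import *
np.set_printoptions(precision=3,suppress=True)
info();p,M,s=state(); print(w2rack(p+78*M[:,2])); print(Rz(RY).T@M)
E
```

```text
t: 34.8
eef_pos: [578.5, -53.9, 75.3]
tcp_rot: [3.103, 0.739, -1.774]
ft_force: [-21.2, 1.3, 6.3]
opening: 0.999
t 34.8 pos [578.5 -53.9  75.3] tilt 42.4 zhead 81.6 xhead -101.7 q [-0.43  0.81  1.83  0.89  0.98  2.2 ] F [-21.2   1.3   6.3] op 0.999
[-9.79  13.246 11.676]
[[-0.739  0.003  0.674]
 [ 0.022  1.     0.019]
 [-0.673  0.029 -0.739]]
```

```bash
python3 -m inch '{"hand":[1,1,1,1,1,1],"delta_pos":[[0,0.3,0],[0,0.7,0],[1.5,0.5,-3],[1.5,0,-4],[1.5,0,-4],[0,0,0]],"turn":[0,0,0,0,0,0]}';python3 - <<'E'
from kin import *
from h import *
np.set_printoptions(precision=1,suppress=True)
Q,im=look('w20',-140,-33)
cal,im2,d=snap('top','top2')
cv2.imwrite('pics/top2c.png',cv2.resize(im2[140:240,205:330],None,fx=6,fy=6,interpolation=cv2.INTER_CUBIC))
cv2.imwrite('pics/w20r.png',cv2.rotate(im,cv2.ROTATE_180))
E
```

```text
t: 35.4
eef_pos: [549.0, -162.7, 129.3]
tcp_rot: [3.119, 0.734, -1.773]
ft_force: [-0.3, 0.1, -0.5]
opening: 1.002
t 35.4 pos [ 549.  -162.7  129.3] tilt 42.0 zhead 80.3 xhead -101.6 q [-0.6  0.7  1.8  0.7  1.1  2.2] F [-0.3  0.1 -0.5] op 1.002
tip [-122.4   22.2   65.4]
1198 front x [-65.6 -61.4 -60.2] y [-4.5 61. ] z 26.2
```

View pics/w20r.png

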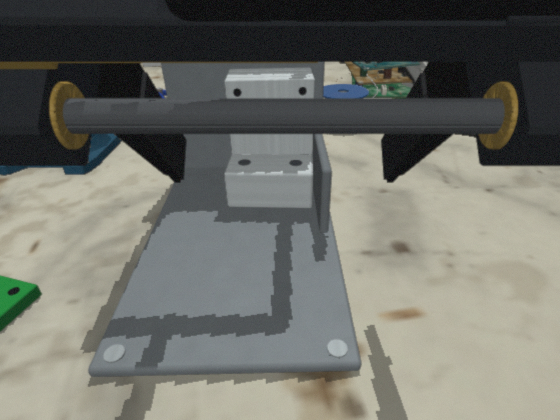

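View pics/top2c.png

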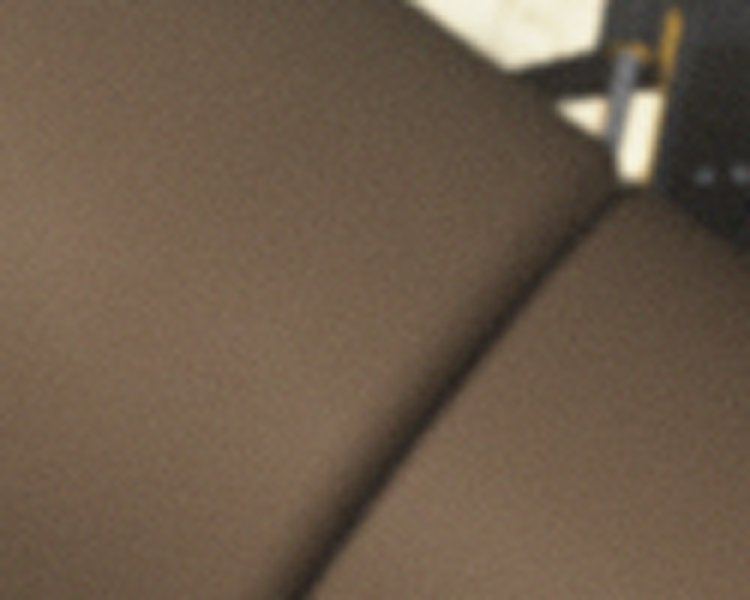

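```bash
python3 -m inch '{"hand":[0,0,0,0,0,0,0,0,0,0,0,0,0,0,0,0,0,0,0,0],"delta_pos":[[1,0,-4],[1,0,-2],[0,0,0],[0,0,0],[0,0,0],[0,0,0],[0,0,0],[0,0,0],[0,0,0],[0,0,0],[0,0,0],[0,0,0],[0,0,0],[0,0,0],[0,0,0],[0,0,0],[0,0,0],[0,0,0],[0,0,0],[0,0,0]],"turn":[0,-0.15,-0.15,-0.15,-0.15,-0.15,-0.15,-0.15,-0.15,-0.15,-0.15,-0.15,-0.15,-0.15,-0.15,-0.15,-0.15,-0.15,-0.15,-0.15]}';python3 -m inch '{"hand":[0,0,0],"delta_pos":[[0,0,0],[0,0,0],[0,0,0]],"turn":[-0.15,-0.15,0]}'
python3 - <<'E'
from kin import *
from h import *
np.set_printoptions(precision=2,suppress=True)
Q,im=look('w21',-140,-33)
for a,b in ((-7,-1),(-15,-9),(-23,-17),(-31,-25)):
    m=(Q[...,2]>77)&(Q[...,2]<84)&(Q[...,0]>a)&(Q[...,0]<b)&(Q[...,1]>-20)&(Q[...,1]<95); y=Q[...,1][m]; print((a,b),len(y),np.percentile(y,[1,99]) if len(y) else None)
m=(Q[...,2]>40)&(Q[...,2]<48)&(Q[...,0]>-96)&(Q[...,0]<-5)&(Q[...,1]>-20)&(Q[...,1]<4); print('fence y',np.percentile(Q[...,1][m],[2,50,98]))
p,M,s=state(); print(Rz(RY).T@M)
cv2.imwrite('pics/w21c.png',cv2.resize(im[0:240,130:400],None,fx=2.4,fy=2.4,interpolation=cv2.INTER_CUBIC))
E
```

```text
t: 37.5
eef_pos: [539.3, -211.0, 157.5]
tcp_rot: [-2.863, -0.693, 0.994]
ft_force: [0.3, -0.1, -0.5]
opening: 0.006
t: 37.8
eef_pos: [539.3, -211.2, 157.6]
tcp_rot: [-3.12, -0.737, 1.383]
ft_force: [0.8, 0.0, 0.1]
opening: 0.005
t 37.8 pos [ 539.3 -211.2  157.6] tilt 42.3 zhead 81.1 xhead 79.2 q [-0.69  0.71  1.72  0.66  1.22 -0.91] F [0.8 0.  0.1] op 0.005
tip [-171.6   24.    93.9]
2805 front x [-53.7 -37.  -35.4] y [-2.3 61.1] z 27.4
(-7, -1) 487 [ 1.55 60.38]
(-15, -9) 500 [ 1.09 60.31]
(-23, -17) 539 [ 1.59 59.84]
(-31, -25) 584 [ 1.47 59.53]
fence y [-5.15 -2.11  2.03]
[[ 0.74 -0.    0.67]
 [-0.02 -1.    0.01]
 [ 0.67 -0.02 -0.74]]
```

View pics/w21c.png

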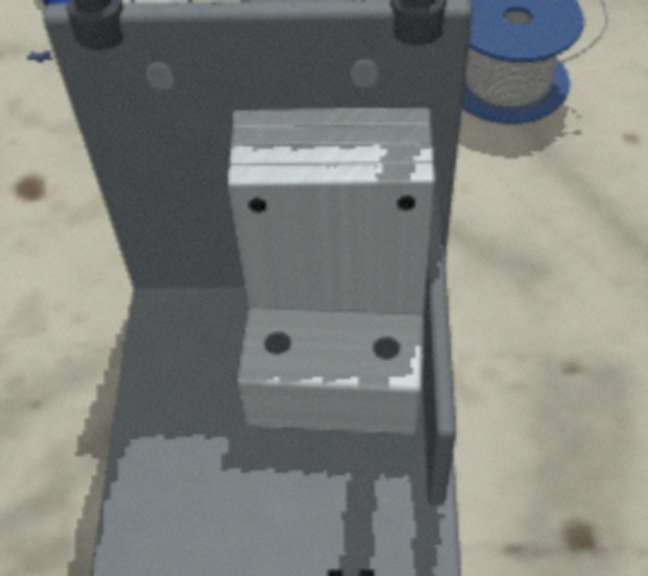

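Run:
```python
from kin import *
from h import *
p,M,s=state(); go(rack2w([-95,25,45])-78*M[:,2]); go(rack2w([-78,25,26])-78*M[:,2])
cal,im,d=load('w21'); Q=(cloud(cal,d)-RC)@Rz(RY)
m=(Q[...,2]>24.5)&(Q[...,2]<31)&(Q[...,0]>-75)&(Q[...,0]<-30)
for a in range(2,60,8):
    k=m&(Q[...,1]>a)&(Q[...,1]<a+8); x=Q[...,0][k]; print(a,len(x),np.percentile(x,[2,98]).round(1))
```

```text
pos [ 539.3 -211.4  157.7] delta cm [ 2.4  -0.03  8.79] rows 2 each [ 1.2  -0.01  4.39]
pos [ 539.3 -211.4  157.7] delta cm [2.380e+00 1.000e-02 1.134e+01] rows 3 each [0.79 0.   3.78]
2 379 [-67.3 -30.8]
10 388 [-67.1 -30.9]
18 389 [-66.6 -30.9]
26 402 [-66. -31.]
34 386 [-65.5 -31.2]
42 390 [-65.1 -31.2]
50 379 [-64.5 -31.2]
58 162 [-64.3 -31.3]
```

```bash
python3 -m inch '{"hand":[0,0,0,0],"delta_pos":[[0.8,0.13,3.75],[0.8,0.13,3.75],[0.76,0.14,3.7],[0,0,0]],"turn":[0,0,0,0]}';python3 - <<'E'
from kin import *
from h import *
info();p,M,s=state(); print(w2rack(p+78*M[:,2]))
E
```

```text
t: 38.25
eef_pos: [557.4, -117.7, 88.6]
tcp_rot: [-3.108, -0.738, 1.372]
ft_force: [-0.5, -0.2, 0.2]
opening: 0.007
t 38.25 pos [ 557.4 -117.7   88.6] tilt 42.3 zhead 81.5 xhead 78.6 q [-0.54  0.79  1.82  0.81  1.04 -0.96] F [-0.5 -0.2  0.2] op 0.007
[-76.35984302  22.7968632   24.95280842]
```

```bash
python3 -m inch '{"hand":[0,0,0,0,0],"delta_pos":[[0,0.3,0],[0.3,0,0.27],[0.3,0,0.27],[0.15,0,0.13],[0,0,0]],"turn":[0,0,0,0,0]}';python3 -m inch '{"hand":[0,0],"delta_pos":[[0.12,0,0.11],[0,0,0]],"turn":[0,0]}';python3 - <<'E'
from kin import *
from h import *
info();p,M,s=state(); print(w2rack(p+78*M[:,2]))
E
```

```text
t: 38.75
eef_pos: [562.9, -112.4, 91.5]
tcp_rot: [-3.119, -0.737, 1.379]
ft_force: [-0.1, 0.6, 0.5]
opening: 0.006
t: 38.95
eef_pos: [563.2, -110.7, 91.2]
tcp_rot: [-3.119, -0.737, 1.379]
ft_force: [0.3, 0.3, -0.9]
opening: 0.005
t 38.95 pos [ 563.2 -110.7   91.2] tilt 42.2 zhead 81.0 xhead 79.0 q [-0.53  0.79  1.82  0.82  1.03 -0.96] F [ 0.3  0.3 -0.9] op 0.005
[-68.55954427  17.84308638  27.43818522]
```

```bash
python3 -m inch '{"hand":[0,0,0],"delta_pos":[[0.13,0,0.16],[0.13,0,0.15],[0,0,0]],"turn":[0,0,0]}';python3 -m inch '{"hand":[0,0],"delta_pos":[[0.11,0,0.1],[0,0,0]],"turn":[0,0]}';python3 - <<'E'
from kin import *
from h import *
info();p,M,s=state(); print(w2rack(p+78*M[:,2]))
E
```

```text
t: 39.25
eef_pos: [564.1, -106.7, 90.7]
tcp_rot: [-3.12, -0.737, 1.38]
ft_force: [1.8, -0.7, 2.1]
opening: 0.005
t: 39.45
eef_pos: [564.4, -105.9, 90.7]
tcp_rot: [-3.12, -0.735, 1.38]
ft_force: [-0.0, -6.7, 2.7]
opening: 0.007
t 39.45 pos [ 564.4 -105.9   90.7] tilt 42.1 zhead 80.9 xhead 79.1 q [-0.52  0.79  1.82  0.82  1.03 -0.96] F [-0.  -6.7  2.7] op 0.007
[-63.68889538  17.44516475  26.86331071]
```

```bash
python3 -m inch '{"hand":[0,0],"delta_pos":[[0.1,0,0.1],[0,0,0]],"turn":[0,0]}';python3 -m inch '{"hand":[0,0,0,0],"delta_pos":[[-0.37,0,-0.33],[-0.37,0,-0.33],[0.02,-1.3,0.01],[0.37,0,0.36]],"turn":[0,0,0,0]}';python3 - <<'E'
from kin import *
from h import *
np.set_printoptions(precision=2,suppress=True)
Q,im=look('w22',-100,-33)
m=(Q[...,2]>24.5)&(Q[...,2]<31)&(Q[...,0]>-75)&(Q[...,0]<-30)
for a in range(2,60,8):
    k=m&(Q[...,1]>a)&(Q[...,1]<a+8); x=Q[...,0][k]; print(a,len(x),np.percentile(x,[2,98]).round(1))
cv2.imwrite('pics/w22c.png',cv2.resize(im[40:265,130:400],None,fx=2.6,fy=2.6,interpolation=cv2.INTER_CUBIC))
E
```

```text
t: 39.65
eef_pos: [564.6, -105.5, 90.7]
tcp_rot: [-3.122, -0.734, 1.38]
ft_force: [-4.9, -14.1, 5.9]
opening: 0.004
t: 40.05
eef_pos: [549.8, -106.1, 90.3]
tcp_rot: [-3.117, -0.737, 1.377]
ft_force: [0.1, -0.4, 0.4]
opening: 0.003
t 40.05 pos [ 549.8 -106.1   90.3] tilt 42.3 zhead 81.0 xhead 78.9 q [-0.53  0.78  1.85  0.83  1.02 -0.98] F [ 0.1 -0.4  0.4] op 0.003
tip [-66.3  31.9  26.6]
5829 front x [-47.3 -34.5 -33.7] y [ 0.4 61.7] z 27.6
2 864 [-62.7 -31. ]
10 972 [-62.8 -31. ]
18 923 [-62.4 -31.2]
26 729 [-55.7 -31. ]
34 772 [-60.  -31.1]
42 955 [-62.5 -31.3]
50 948 [-62.4 -31.3]
58 468 [-62.3 -31.3]
```

View pics/w22c.png

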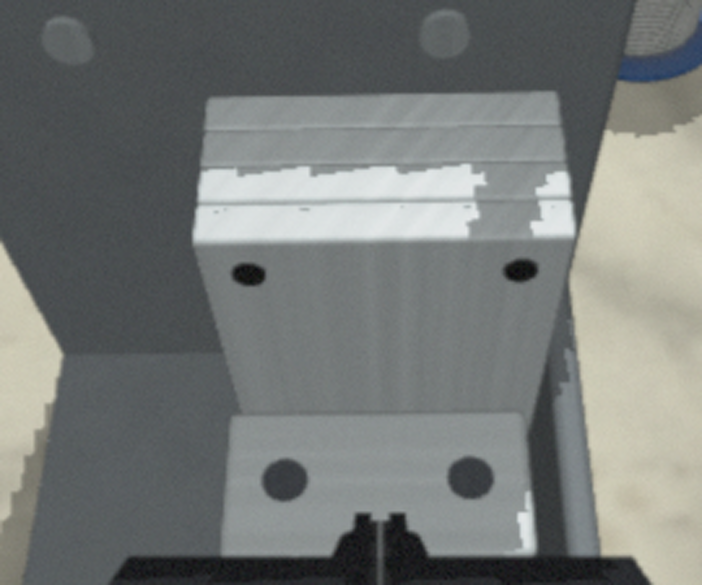

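Keeper now square and tight. One last gentle push at its centre, then retreat and check.

```bash
python3 -m inch '{"hand":[0,0,0],"delta_pos":[[0.15,0,0.13],[0.12,0,0.11],[0,0,0]],"turn":[0,0,0]}';python3 -m inch '{"hand":[0,0],"delta_pos":[[0.08,0,0.07],[0,0,0]],"turn":[0,0]}'
```

```text
t: 40.4
eef_pos: [551.8, -103.4, 90.7]
tcp_rot: [-3.121, -0.735, 1.381]
ft_force: [-5.5, -10.2, 4.3]
opening: 0.004
t: 40.6
eef_pos: [552.0, -103.0, 90.8]
tcp_rot: [-3.122, -0.734, 1.381]
ft_force: [-7.3, -14.6, 7.2]
opening: 0.004
```

```bash
python3 -m inch '{"hand":[0,0,0,0,0,0,0,0],"delta_pos":[[-0.37,0,-0.33],[-0.74,0,-0.67],[-0.7,0,-3],[-0.7,0,-4.5],[-0.7,0,-4.5],[0,0,-4.5],[0,0,-4.5],[0,0,0]],"turn":[0,0,0,0,0,0,0,0]}';python3 - <<'E'
from kin import *
from h import *
np.set_printoptions(precision=2,suppress=True)
Q,im=look('w23',-100,-33)
m=(Q[...,2]>24.5)&(Q[...,2]<31)&(Q[...,0]>-75)&(Q[...,0]<-30)
for a in range(2,60,8):
    k=m&(Q[...,1]>a)&(Q[...,1]<a+8); x=Q[...,0][k]; print(a,len(x),np.percentile(x,[2,98]).round(1))
for a,b in ((-7,-1),(-15,-9),(-23,-17),(-31,-25)):
    m=(Q[...,2]>76)&(Q[...,2]<84)&(Q[...,0]>a)&(Q[...,0]<b)&(Q[...,1]>-20)&(Q[...,1]<95); y=Q[...,1][m]; print((a,b),len(y),np.percentile(y,[1,99]) if len(y) else None, np.median(Q[...,2][m]))
m=(Q[...,2]>35)&(Q[...,2]<74)&(Q[...,0]>-45)&(Q[...,0]<-27)&(Q[...,1]>5)&(Q[...,1]<56)
A=np.c_[Q[m][:,1:],np.ones(m.sum())]; print('plate4 face x=a*y+b*z+c',np.linalg.lstsq(A,Q[m][:,0],rcond=None)[0])
cv2.imwrite('pics/w23c.png',cv2.resize(im[40:265,150:390],None,fx=2.6,fy=2.6,interpolation=cv2.INTER_CUBIC))
E
```

```text
t: 41.4
eef_pos: [524.1, -274.8, 235.6]
tcp_rot: [-3.127, -0.733, 1.382]
ft_force: [-0.7, 1.3, 0.6]
opening: 0.006
t 41.4 pos [ 524.1 -274.8  235.6] tilt 42.0 zhead 80.4 xhead 79.2 q [-0.78  0.63  1.61  0.59  1.41 -0.85] F [-0.7  1.3  0.6] op 0.006
tip [-237.2   27.3  171.6]
1534 front x [-51.6 -35.1 -33.8] y [-2.6 62.1] z 27.4
2 187 [-63.2 -31.1]
10 213 [-63.5 -30.8]
18 203 [-63.6 -31.1]
26 212 [-63.8 -30.8]
34 217 [-63.5 -31. ]
42 203 [-64. -31.]
50 216 [-63.8 -31.2]
58 116 [-63.5 -31.3]
(-7, -1) 270 [ 1.82 60.43] 79.4123305409717
(-15, -9) 278 [ 1.74 60.75] 79.41426021799442
(-23, -17) 284 [ 1.43 60.43] 79.45740571272425
(-31, -25) 330 [ 1.97 60.13] 79.41365990315505
plate4 face x=a*y+b*z+c [ -0.    -0.   -31.22]
```

View pics/w23c.png

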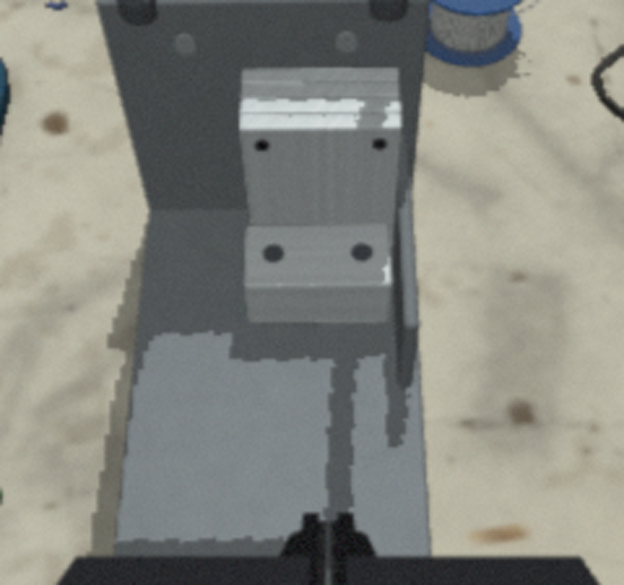

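Run:
```python
from h import *
cal,im,d=snap('top','top3')
a=load('top0')[1]
for n,(u,v) in {'heat':(374,157),'cap':(172,196),'green':(290,263),'drv':(408,170)}.items():
    A=a[v-14:v+15,u-14:u+15].astype(float);B=im[v-14:v+15,u-14:u+15].astype(float)
    print(n,np.abs(A-B).mean().round(1))
info(); print(ticket.job_done())
```

```text
heat 55.3
cap 38.4
green 51.7
drv 97.7
t 41.5 pos [ 523.7 -271.3  231.9] tilt 42.2 zhead 80.9 xhead 79.0 q [-0.77  0.64  1.62  0.59  1.4  -0.85] F [ 0.1 -0.1  0. ] op 0.002
the job is handed in; nothing more can be done
None
```

View pics/top3.png

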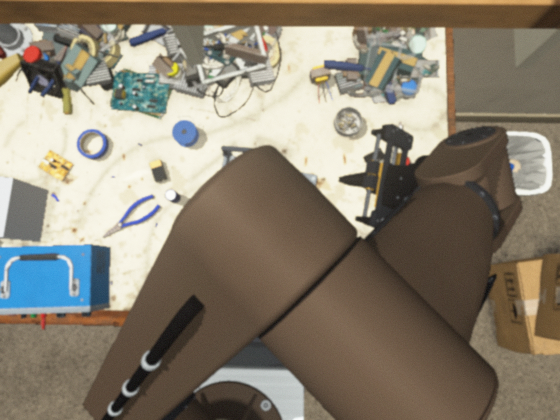

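The job is done and handed in at about 41.5 s: the row is upright, tight and flush with the fence, and the keeper stands across its front.

**What I did**
- I gripped the keeper from above, turned it across the rack and set it on the base.
- The moves can't tilt the tool directly. I reached the 42° tilt by driving the arm past its reach out to the left, since a row keeps whatever pose the arm actually got to. Then I came in under the bar.
- I pushed the row home with the keeper. It went in with plate 4 about 8° askew, so I pushed again at the near end to square it.
- I pressed all four plates against the fence with the inner pad of the open gripper, up to about 21 N, and then pushed the keeper tight with about 15 N.

**Last checks (wrist camera depth)**
- **Plates:** plate 4's face is vertical and square at x about −31 to −32. All four near edges are within about 0.6 mm of each other, at y about 60 to 61.
- **Keeper:** it stands flat and square against the row. Its rear face is at x about −63.5 to −64 and it spans y about 1 to 61.
- **Robot:** the wrist force read zero and the arm was clear of everything.

**Checks that failed or disagreed**
- The last comparison with the top camera was no use. The arm covered the heat sink, the green plate and the screwdriver, and it lay close to the capacitor.
- I can't confirm from a final picture that those things are unmoved. The arm's path stayed clear of them, and no unexpected contact force showed at the readings between moves.
- While I was setting the keeper down, the wrist force briefly reached about 42 N through the fingers, well under the 120 N wrist limit. After I opened the jaws it still read about 37 N, probably a fingertip pressing on the base, and cleared when I lifted.

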